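Sweep the core inspection stand clean and press its stage plate flush

TASK

The seat of the core inspection stand under the ring lamp is littered with three stone chips. Sweep them with the scraper, not with the fingers, off the open side of the seat into its catch tray and stand the scraper back upright on the bench; then lay the stage plate on the seat, squared up between the rims, and press it down all round until its pins are fully pushed in and it sits flat and level on the seat. Do not knock the lamp, and leave the other things on the bench where they are.

Things in the scene. Friction and masses are not known exactly. Their poses are not given: they have to be found in the camera images.
- stand: grey stand fixed to the bench. Origin on the bench under the seat's centre; x away from the robot, y to the catch tray, z up. Flat seat 128 (x) by 98 (y) mm, 30 mm above the bench. Rims 7 to 8 mm thick, tops at 40 mm, on three sides: inner faces at x = -64, x = +64 and y = -49. The +y side (y = +49) is open and drops straight into the catch tray.
- seat (a point): centre of the stand's seat surface, axes as the stand's. Four brass lifter pins, 10 mm across, at x = +-47, y = +-34 mm from here stand 4 to 7 mm out of the seat at the start. Each slides down under about 5 N, stays where it is pushed and goes in fully flush.
- tray (a point): centre of the catch tray's floor, 100 mm from the stand's origin along its y and 6 mm above the bench. The steel tray is part of the stand: inside 112 (x) by 103 (y) mm, x -56 to +56 and y 49 to 152 in the stand's frame; walls 5 mm thick, tops 28 mm above the bench.
- lamp: ring lamp fixed to the stand; origin and axes are the stand's. Black ring of 24 mm tube, centre line radius 98 mm about x = 125, y = 0, height 185 mm (underside 171): its near edge, at x = +15 mm, bars an upright gripper from the seat's far half; lean the tool back to the robot 20 to 50 degrees. A 16 mm post stands at x = 265 mm on an 80 mm foot. Knocking it over 3 N fails.
- plate: aluminium stage plate, 120 (x) by 90 (y) by 8 mm, 180 g, with one upright fin handle on top, 36 mm long in x, 10 mm thick in y, rising 22 mm above the plate, centred at x = -35 mm, y = 0. Origin at the centre of the plate's underside, z up. Its x goes along the stand's x, either way round. It starts flat on the bench to the left or right of the stand.
- scraper: hand scraper standing upright: a grey foot 60 (x) by 24 (y) by 14 mm high, and on it an upright wooden blade 50 (x) by 12 (y) mm that rises to 74 mm above the underside, which is gripped across its 12 mm. 140 g. Origin at the centre of its underside, z up. It pushes with its long faces (+-y). It starts on the bench on the other side of the stand from the plate.
- chip_a: angular dark stone chip, about 20 mm across and 16 mm high; origin at the centre of its base (as it starts), z up at the start; starts on the seat, within 26 mm of the stand's middle line in its x and at least 32 mm (chip edges included) from the inner face of the -y rim
- chip_b: angular dark stone chip, about 20 mm across and 16 mm high; origin at the centre of its base (as it starts), z up at the start; starts on the seat, within 26 mm of the stand's middle line in its x and at least 32 mm (chip edges included) from the inner face of the -y rim
- chip_c: angular dark stone chip, about 20 mm across and 16 mm high; origin at the centre of its base (as it starts), z up at the start; starts on the seat, within 26 mm of the stand's middle line in its x and at least 32 mm (chip edges included) from the inner face of the -y rim
- core: bystander: standing grey stone core, 64 mm across, 90 mm high, in front of the stand to the left; origin at the centre of its underside
- tin: bystander: steel sample tin, 60 mm across, 50 mm high, in front of the stand to the right; origin at the centre of its underside
- jar: bystander: glass jar with a lid, 60 mm across, 90 mm high, beyond the stand to the right; origin at the centre of its underside
- weight: bystander: small brass weight with a knob, 32 mm across, 45 mm high, close to the right of the stand; origin at the centre of its underside
- calculator: bystander: white desk calculator lying flat, 80 by 140 by 16 mm, beyond the stand to the left; origin at the centre of its underside

How it is judged:
By the outcome, as a careful person would: the job done as asked, in the order asked, and still so for the second after the job is handed in, with the robot touching nothing.
It also fails if it takes over 72 s, if anything falls off the work surface, if the arm or the gripper's body presses on something with over 40 N, if the wrist force passes 120 N, or if a joint passes its speed limit or range.

ROBOT

A 6-joint arm with a two-finger parallel gripper is mounted at the origin on the work surface. World frame = base frame: x ahead of the robot, y to its left, z up, the work surface at z = 0. Lengths are in m, angles in rad, forces in N, time in s.
With the tool pointing down it reaches from about 0.25 to 0.8 m from the base axis. Payload 3.9 kg.
Tool frame: the origin (TCP) lies between the finger pads; the fingertips stand 17 mm ahead of it and the grasp point (between the pads) lies 2 mm behind it (manip.finger_overhang is the distance from the TCP to the fingertips, in m); z points along the fingers, y is the line along which they close (so a half turn about z gives the same grasp; the last joint's range is limited). The gripper opens to 85 mm and grips with 20 to 120 N. Pads are 22 mm wide; open, the fingers measure 114 mm over their backs; the gripper's body (76 mm by 85 mm) begins 54 mm behind the grasp point. The pads swing forward as they close: fully open they stand 13 mm farther back than shut.
Start: joints at [-1.235, 0.26, -0.138, 1.173, 0, 1.571], TCP at [0.173, -0.496, 0.248] pointing down, gripper open.
Joint ranges: [-2.78, 2.78], [-0.83, 1.72], [-1.28, 1.37], [-1.9, 2.12], [-1.57, 1.48], [-3.14, 3.14]. Speed limits (rad/s): [2.57, 2.57, 3.14, 3.14, 3.14, 3.14].

INTERFACE

Orientations are given as a rotation vector (axis times angle).
In Python, from rig import manip, eyes gives the robot as it stands.
- The arm moves only by the tool step_arm, never from a script. Its argument "rows" is a list of rows, each an object of numbers: "dx", "dy", "dz": the shift along the tool's x, y, z in m; "ax", "ay", "az": the turn, a rotation vector about the tool's x, y, z in degrees. A call has 1 to 10 rows; each row is the pose to reach, as a shift and turn from the pose commanded when the call began, along the tool's axes at that moment; what a row does not reach only later rows make up. A row lasts 1/10 s, in which the tool goes at most 50 mm and 8.59 degrees, less where a joint would pass 70% of its speed; a pose out of reach is approached as far as the arm can. A call with a gripper value outside its range is refused whole. "jaw" is the closure, from 0 (fully open) to 1 (shut), set as the call begins (left out, the last holds). The fingers move at their own pace and stop on an object; "squeeze" is the grip in N (left out, the last holds). Time passes only in rows, so rows that repeat a pose let the fingers close. It gives the time, the measured TCP pose, the force, the opening and the grip force at its end, in the units of the state.
- manip.get_state(): the state, without advancing time (a new reading comes with each control period).
- eyes.camera(name): name is "scene" or "top" or "wrist"; returns the picture (384x512x3 uint8, blue, green, red); there is no depth.
- eyes.get_calibration(name): a dict with "mtx" (3x3 intrinsics, pixels), "eye" and "attitude" of the camera in the world. Camera axes: x right, y down, z forward; pixel columns grow to the right and rows downward; lengths in m; the calibration is good to about 2 mm. The wrist camera is an equidistant fisheye: a pixel r from the principal point sees the ray r / f radians off the axis. A picture is of the moment at which its call begins: read the wrist's pose just before it. get_calibration takes no time and is no camera call; for the wrist camera it gives the pose at the moment of the call.
- manip.close_job(): hands the job in; it is judged then, once.
The state is a dict: "clock": time; "joints": joint angles; "qvel": joint speeds; "tau": joint torques, N m; "tool_pos": TCP position; "tool_rot": TCP orientation; "wrist_force": force on the tool from outside, world axes, zero at the start; "wrist_torque": the same for the moment, N m; "width": finger opening in m; "grip_force": force on a finger pad.
Only numpy, scipy, OpenCV 4.12 (cv2) and the standard library are available. Lean on these libraries where they do the work, as an engineer would, in place of code of your own. Each camera call takes 0.05 s, during which the arm holds its last target. There are 200 camera calls.

## Working session

There is one attempt and no reset: what is moved stays moved. The work goes in short steps, Python scripts to look and compute and a tool call to move; the robot and the scene stay as the last step left them, time stands still between calls to the robot, and variables do not carry over. Pictures are saved under pics/ and viewed, at most 10 in all, crops included, and the job is handed in when it is done.

Besides the shell and the picture viewer there is one more tool, called after ">>>" by a JSON object that holds its "method" and its "body". step_arm: Moves the arm, as the interface text tells. Its arguments: {"type":"object","properties":{"rows":{"type":"array","items":{"type":"object","properties":{"dx":{"type":"number"},"dy":{"type":"number"},"dz":{"type":"number"},"ax":{"type":"number"},"ay":{"type":"number"},"az":{"type":"number"}}}},"jaw":{"type":"number"},"squeeze":{"type":"number"}},"required":["rows"]}

```bash
mkdir -p pics; python3 - <<'E'
from rig import manip, eyes
import cv2,numpy as np
np.set_printoptions(precision=4,suppress=True)
s=manip.get_state(); print(s)
for n in("scene","top"):
    cv2.imwrite(f"pics/{n}0.png",cv2.resize(eyes.camera(n),(796,597),interpolation=cv2.INTER_CUBIC)); cv2.imwrite(f"{n}0.png",eyes.camera(n)); print(eyes.get_calibration(n))
print(eyes.get_calibration("wrist"),manip.finger_overhang)
E
```

```text
{'clock': 0.0, 'joints': array([-1.235 ,  0.2606, -0.1394,  1.1727,  0.    ,  1.5708]), 'qvel': array([-0.0015, -0.0009,  0.0001,  0.0009, -0.0011,  0.001 ]), 'tau': array([ -0.0004, -40.5674,  25.3925,   0.0188,   0.    ,   0.    ]), 'tool_pos': array([ 0.1728, -0.4951,  0.2475]), 'tool_rot': array([-3.0955, -0.5246,  0.0005]), 'wrist_force': array([ 0.5531, -0.2124, -0.8256]), 'wrist_torque': array([-0.0342,  0.0142,  0.0011]), 'grip_force': 0.0, 'width': 0.08563524864569974}
{'mtx': array([[495.1895,   0.    , 252.2023],
       [  0.    , 495.1895, 191.866 ],
       [  0.    ,   0.    ,   1.    ]]), 'eye': array([0.9845, 0.6631, 0.8609]), 'attitude': array([-0.7535, -2.609 ,  1.0592])}
{'mtx': array([[446.3632,   0.    , 260.3206],
       [  0.    , 446.3632, 185.5243],
       [  0.    ,   0.    ,   1.    ]]), 'eye': array([ 0.3804, -0.0007,  1.332 ]), 'attitude': array([-2.1596,  2.1712, -0.1315])}
{'mtx': array([[297.3186,   0.    , 256.3056],
       [  0.    , 297.3186, 191.7764],
       [  0.    ,   0.    ,   1.    ]]), 'eye': array([ 0.2361, -0.473 ,  0.3727]), 'attitude': array([ 2.3774, -1.6903, -0.2278])} 0.017
```

View pics/top0.png

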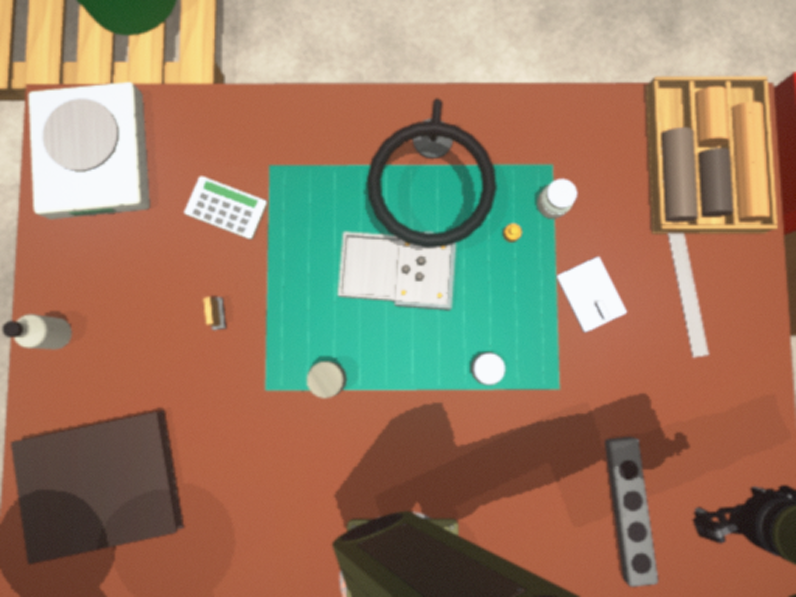

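View pics/scene0.png

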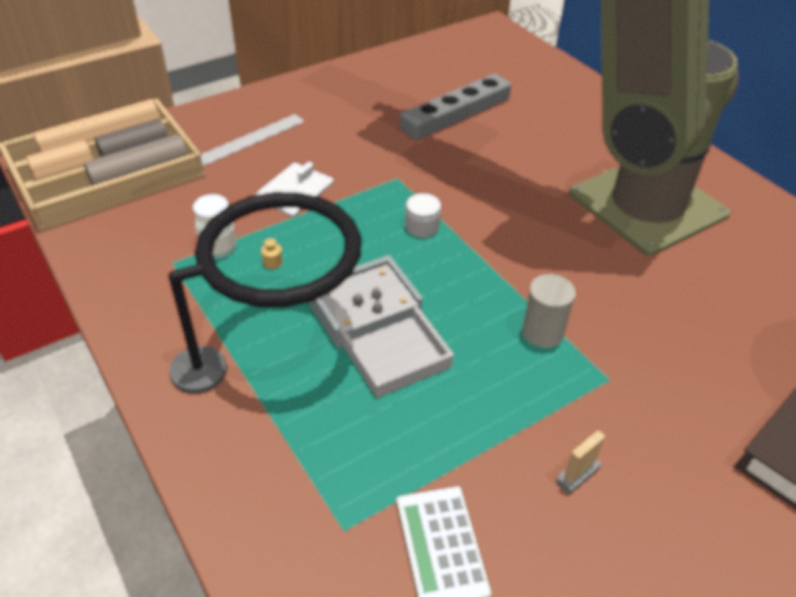

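The top view shows the seat at about (425,275), the tray left of it (+y) with three chips around (413,267), and the scraper at (215,312). The plate is at (592,294), the weight at (513,232), and the lamp ring is centred near (432,185). The scene view confirms this, with the fin on the plate's one end.

```bash
cat >h.py <<'E'
from rig import manip, eyes
import cv2,numpy as np
from scipy.spatial.transform import Rotation as R
np.set_printoptions(precision=4,suppress=True)
def ray(n,uv,c=None):
    c=c or eyes.get_calibration(n); K=c["mtx"]; uv=np.atleast_2d(uv).astype(float)
    p=(uv-[K[0,2],K[1,2]])/[K[0,0],K[1,1]]
    if n=="wrist":
        th=np.linalg.norm(p,axis=1,keepdims=True); d=np.hstack([p/np.maximum(th,1e-9)*np.sin(th),np.cos(th)])
    else: d=np.hstack([p,np.ones((len(p),1))])
    return np.array(c["eye"]),R.from_rotvec(c["attitude"]).apply(d)
def onplane(n,uv,z,c=None):
    o,d=ray(n,uv,c); return o+d*((z-o[2])/d[:,2])[:,None]
def proj(n,P,c=None):
    c=c or eyes.get_calibration(n); K=c["mtx"]; q=R.from_rotvec(c["attitude"]).inv().apply(np.atleast_2d(P)-c["eye"])
    if n=="wrist":
        r=np.linalg.norm(q[:,:2],axis=1,keepdims=True); p=q[:,:2]/r*np.arctan2(r,q[:,2:])
    else: p=q[:,:2]/q[:,2:]
    return p*[K[0,0],K[1,1]]+[K[0,2],K[1,2]]
def tool(yaw,tilt=0):
    """z down; tool y at world angle yaw (deg); then leaned: tilt deg, tool z tips toward +x of world rotated (body back to robot)"""
    y=np.array([np.cos(np.radians(yaw)),np.sin(np.radians(yaw)),0]); z=np.array([0,0,-1.]); 
    return R.from_matrix(np.c_[np.cross(y,z),y,z])
def delta(pos,rot,s=None):
    s=s or manip.get_state(); R0=R.from_rotvec(s["tool_rot"])
    return "d mm",R0.inv().apply(np.array(pos)-s["tool_pos"])*1e3,"a deg",(R0.inv()*rot).as_rotvec(degrees=True)
def blobs(m,amin=20):
    cs,_=cv2.findContours(m.astype(np.uint8),cv2.RETR_EXTERNAL,cv2.CHAIN_APPROX_NONE)
    return [c for c in cs if cv2.contourArea(c)>=amin]
def shot(name,up=None,crop=None):
    c=eyes.get_calibration("wrist"); im=eyes.camera("wrist"); cv2.imwrite(name+".png",im); np.save(name+".npy",c,allow_pickle=True)
    v=im if crop is None else im[crop[1]:crop[3],crop[0]:crop[2]]
    f=min(800/v.shape[1],600/v.shape[0]); cv2.imwrite("pics/"+name+".png",cv2.resize(v,None,fx=f*.999,fy=f*.999,interpolation=cv2.INTER_CUBIC)); print("scale",f)
    return im,c
E
python3 - <<'E'
from h import *
im=cv2.imread("top0.png");hsv=cv2.cvtColor(im,cv2.COLOR_BGR2HSV)
f=512/796
def roi(x0,y0,x1,y1):
    m=np.zeros(im.shape[:2],bool); m[int(y0*f):int(y1*f),int(x0*f):int(x1*f)]=1; return m
def rep(n,m,z,a=20):
    for b in blobs(m,a):
        (c,wh,an)=cv2.minAreaRect(b); bx=cv2.boxPoints((c,wh,an)); W=onplane("top",bx,z)
        print(n,onplane("top",[c],z)[0],"corners",W[:,:2].round(3).tolist())
low=hsv[...,1]<70
rep("plate",roi(540,240,640,350)&low&(hsv[...,2]>150),.008)
rep("stand",roi(330,225,460,315)&low,.035,200)
rep("scraper",roi(195,285,235,340)&((hsv[...,0]>15)&(hsv[...,2]>120)),.074,10)
rep("scrfoot",roi(195,285,235,340)&low,.014,5)
rep("chips",roi(398,252,430,284)&(hsv[...,2]<110),.046,4)
rep("brass",roi(398,240,450,305)&(hsv[...,0]<28)&(hsv[...,0]>10)&(hsv[...,1]>90),.035,1)
E
```

```text
plate [ 0.5216 -0.3678  0.008 ] corners [[0.558, -0.299], [0.6, -0.384], [0.485, -0.436], [0.444, -0.352]]
stand [0.5764 0.0043 0.035 ] corners [[0.51, 0.119], [0.665, 0.105], [0.644, -0.112], [0.489, -0.095]]
scraper [0.4824 0.3262 0.074 ] corners [[0.458, 0.335], [0.509, 0.331], [0.507, 0.317], [0.456, 0.322]]
scraper [0.4872 0.3472 0.074 ] corners [[0.511, 0.357], [0.512, 0.343], [0.463, 0.337], [0.462, 0.352]]
scrfoot [0.4879 0.3445 0.014 ] corners [[0.518, 0.356], [0.518, 0.335], [0.458, 0.333], [0.458, 0.354]]
brass [ 0.5178 -0.0745  0.035 ] corners [[0.519, -0.073], [0.519, -0.076], [0.516, -0.076], [0.516, -0.073]]
brass [ 0.524  -0.0058  0.035 ] corners [[0.525, -0.003], [0.525, -0.009], [0.523, -0.009], [0.523, -0.003]]
brass [ 0.6096 -0.0814  0.035 ] corners [[0.611, -0.08], [0.611, -0.083], [0.608, -0.083], [0.608, -0.08]]
brass [ 0.6159 -0.0137  0.035 ] corners [[0.617, -0.012], [0.617, -0.015], [0.614, -0.015], [0.614, -0.012]]
```

```bash
cat >>h.py <<'E'
def tool(yaw,lean):
    "fingers close across heading yaw; tool x points back to the robot; leaned back by lean (deg)"
    a,t=np.radians([yaw,lean]); h=np.array([np.cos(a),np.sin(a),0]); y=np.array([-h[1],h[0],0]); z=np.sin(t)*h-[0,0,np.cos(t)]
    return R.from_matrix(np.c_[np.cross(y,z),y,z])
E
python3 - <<'E'
from h import *
s=manip.get_state();R0=R.from_rotvec(s["tool_rot"]);c=eyes.get_calibration("wrist");Rc=R.from_rotvec(c["attitude"])
print("cam in tool",R0.inv().apply(c["eye"]-s["tool_pos"]),(R0.inv()*Rc).as_matrix())
print(delta([.36,-.05,.26],tool(-60,20)))
print(delta([.36,-.05,.26],tool(0,20)))
E
```

```text
cam in tool [ 0.067  -0.0003 -0.1249] [[-0.0013 -0.9649 -0.2628]
 [ 1.     -0.0012 -0.0006]
 [ 0.0002 -0.2628  0.9649]]
('d mm', array([ 323.4118, -358.7719,  -11.7717]), 'a deg', array([-17.614 , -14.6029, -99.6121]))
('d mm', array([ 323.4118, -358.7719,  -11.7717]), 'a deg', array([ -27.9704,   -4.834 , -158.5462]))
```

>>> {"method": "step_arm", "body": {"rows": [{"dx": 0.05,"dy": -0.055,"az": -12},{"dx": 0.1,"dy": -0.11,"az": -24},{"dx": 0.14,"dy": -0.16,"az": -36},{"dx": 0.18,"dy": -0.2,"az": -48},{"dx": 0.21,"dy": -0.24,"az": -58},{"dx": 0.24,"dy": -0.28,"az": -66},{"dx": 0.27,"dy": -0.31,"az": -72},{"dx": 0.29,"dy": -0.33,"az": -76},{"dx": 0.31,"dy": -0.35,"az": -78},{"dx": 0.32,"dy": -0.36,"az": -80}]}}

```text
invalid input
```

```bash
python3 - <<'E'
from h import *
s=manip.get_state();print(s["tool_pos"],s["joints"],s["clock"])
print(delta([.41,.02,.28],tool(-4.7,25)))
E
```

```text
[ 0.1729 -0.4953  0.2478] [-1.235   0.2604 -0.1389  1.1727  0.      1.5708] 0.2
('d mm', array([ 393.6864, -408.41  ,  -31.7103]), 'a deg', array([ -33.8863,   -7.2726, -152.7686]))
```

>>> {"method": "step_arm", "body": {"rows": [{"dx": 0.05,"dy": -0.055,"dz": 0,"ax": 0,"ay": 0,"az": -12},{"dx": 0.1,"dy": -0.11,"dz": 0,"ax": 0,"ay": 0,"az": -24},{"dx": 0.14,"dy": -0.16,"dz": 0,"ax": 0,"ay": 0,"az": -36},{"dx": 0.18,"dy": -0.2,"dz": 0,"ax": 0,"ay": 0,"az": -48},{"dx": 0.21,"dy": -0.24,"dz": 0,"ax": 0,"ay": 0,"az": -58},{"dx": 0.24,"dy": -0.28,"dz": 0,"ax": 0,"ay": 0,"az": -66},{"dx": 0.27,"dy": -0.31,"dz": 0,"ax": 0,"ay": 0,"az": -72},{"dx": 0.29,"dy": -0.33,"dz": 0,"ax": 0,"ay": 0,"az": -76},{"dx": 0.31,"dy": -0.35,"dz": 0,"ax": 0,"ay": 0,"az": -78},{"dx": 0.32,"dy": -0.36,"dz": 0,"ax": 0,"ay": 0,"az": -80}], "jaw": 0, "squeeze": 60}}

```text
clock: 1.2
tool_pos: [0.3571, -0.0476, 0.2485]
tool_rot: [2.027, 2.399, 0.002]
wrist_force: [1.3, -0.2, 0.5]
width: 0.0851
grip_force: 0.0
```

```bash
python3 - <<'E'
from h import *
s=manip.get_state();print(s["tool_pos"],s["joints"],s["clock"])
print(delta([.41,.02,.28],tool(-4.7,25)))
E
```

```text
[ 0.3571 -0.0476  0.2485] [-0.1331 -0.025  -0.4728  1.1221  0.0006  1.2702] 1.2
('d mm', array([ 57.8391,  63.4914, -31.4528]), 'a deg', array([-16.4371, -21.2092, -74.4319]))
```

>>> {"method": "step_arm", "body": {"rows": [{"dx": 0.058,"dy": 0.063,"dz": -0.031,"ax": -16.4,"ay": -21.2,"az": -74.4},{"dx": 0.058,"dy": 0.063,"dz": -0.031,"ax": -16.4,"ay": -21.2,"az": -74.4},{"dx": 0.058,"dy": 0.063,"dz": -0.031,"ax": -16.4,"ay": -21.2,"az": -74.4},{"dx": 0.058,"dy": 0.063,"dz": -0.031,"ax": -16.4,"ay": -21.2,"az": -74.4},{"dx": 0.058,"dy": 0.063,"dz": -0.031,"ax": -16.4,"ay": -21.2,"az": -74.4},{"dx": 0.058,"dy": 0.063,"dz": -0.031,"ax": -16.4,"ay": -21.2,"az": -74.4},{"dx": 0.058,"dy": 0.063,"dz": -0.031,"ax": -16.4,"ay": -21.2,"az": -74.4},{"dx": 0.058,"dy": 0.063,"dz": -0.031,"ax": -16.4,"ay": -21.2,"az": -74.4},{"dx": 0.058,"dy": 0.063,"dz": -0.031,"ax": -16.4,"ay": -21.2,"az": -74.4},{"dx": 0.058,"dy": 0.063,"dz": -0.031,"ax": -16.4,"ay": -21.2,"az": -74.4}], "jaw": 0.4, "squeeze": 60}}

```text
clock: 2.2
tool_pos: [0.4077, 0.0168, 0.2785]
tool_rot: [0.116, 2.705, -0.028]
wrist_force: [1.2, -1.0, -0.6]
width: 0.0512
grip_force: 0.0
```

```bash
python3 - <<'E'
from h import *
s=manip.get_state();print(s["tool_pos"],s["joints"],s["clock"])
shot("w1")
print(delta([.41,.02,.28],tool(-4.7,25)))
print(delta([.44,.30,.20],tool(0,30)))
E
```

```text
[0.4077 0.0168 0.2785] [ 0.1004 -0.2589 -0.6811  0.7206 -0.0798  0.169 ] 2.2
scale 1.5625
('d mm', array([-2.2601,  3.442 , -0.4676]), 'a deg', array([-0.2027, -0.0884, -0.237 ]))
('d mm', array([ 26.294 , 285.1078,  74.0239]), 'a deg', array([-2.3806, -5.0886, -4.4001]))
```

View pics/w1.png

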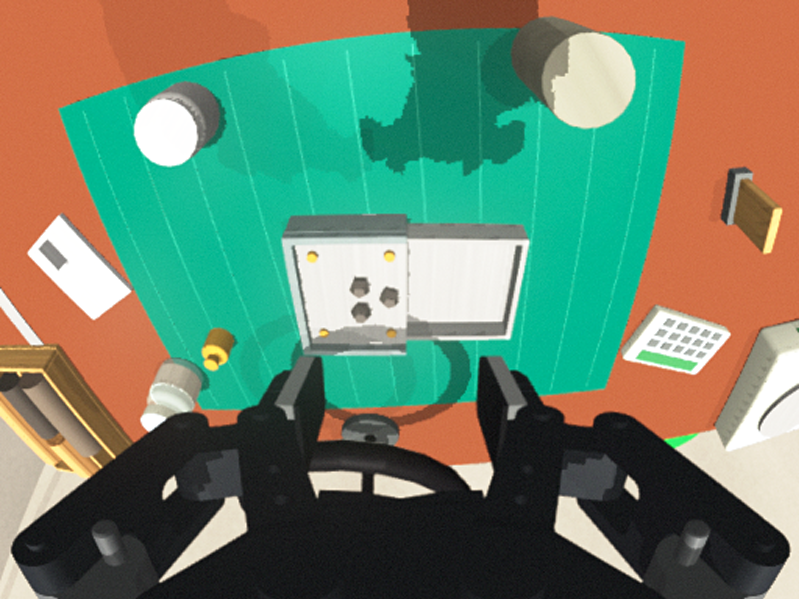

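The wrist view shows the pins at (312,257), (389,256), (324,333) and (391,333), and the chips at (360,286), (389,296) and (361,312). It also has the scraper at (750,210), its foot at (737,195), and the plate at (80,265) with its fin at (52,253).

```bash
python3 - <<'E'
from h import *
im=cv2.imread("w1.png");c=np.load("w1.npy",allow_pickle=True).item();hsv=cv2.cvtColor(im,cv2.COLOR_BGR2HSV);f=1/1.5625
H,S,V=[hsv[...,i].astype(int) for i in range(3)]
def roi(x0,y0,x1,y1):
    m=np.zeros(im.shape[:2],bool); m[int(y0*f):int(y1*f),int(x0*f):int(x1*f)]=1; return m
P=[]
for b in blobs(roi(300,245,400,345)&(S>110)&(H>12)&(H<32),3):
    u=b[:,0].mean(0); p=onplane("wrist",[u],.0355,c)[0]; P.append(p); print("pin",u/f,p)
P=np.array(P)
if len(P)==4:
    cen=P.mean(0); q=P[:,:2]-cen[:2]
    fr=P[np.argsort(P[:,0])]; nr,fa=fr[:2],fr[2:]; d=fa.mean(0)-nr.mean(0); le=P[np.argsort(P[:,1])]; e=le[2:].mean(0)-le[:2].mean(0)
    print("seat",cen,"yaw",np.degrees(np.arctan2(d[1],d[0])),np.degrees(np.arctan2(-e[0],e[1])),np.linalg.norm(d[:2]),np.linalg.norm(e[:2]))
    a=np.arctan2(d[1],d[0]);h=np.array([np.cos(a),np.sin(a)])
    for b in blobs(roi(335,270,405,327)&(V<135)&(S<110),8):
        p=onplane("wrist",b[:,0],.038,c)[:,:2]-cen[:2]; X=p@h;Y=p@[-h[1],h[0]]; print("chip x",X.min(),X.max(),"y",Y.min(),Y.max())
for n,m,z in(("plate",roi(20,205,140,325)&(S<60)&(V>170),.008),("fin",roi(35,235,75,275)&(V<150)&(S<70),.03),("blade top",roi(755,200,790,260)&(H>18)&(H<32)&(V>190)&(S>80),.074),("wood",roi(735,170,790,260)&(H>10)&(H<32)&(S>80)&(V<190),.044),("foot",roi(715,160,760,230)&(S<70),.014)):
    for b in blobs(m,15):
        r=cv2.minAreaRect(b);bx=cv2.boxPoints(r);print(n,(bx/f).round().tolist(),onplane("wrist",bx,z,c)[:,:2].round(4).tolist(),onplane("wrist",[r[0]],z,c)[0])
E
```

```text
pin [390.9856 333.0529] [ 0.613  -0.0106  0.0355]
pin [323.5677 332.8125] [ 0.6073 -0.0775  0.0355]
pin [388.8787 255.6985] [ 0.5209 -0.0031  0.0355]
pin [311.7188 256.8359] [ 0.5158 -0.0702  0.0355]
seat [ 0.5642 -0.0403  0.0355] yaw -4.614142193438705 -4.621934759530683 0.09206725801229708 0.06719786538440034
chip x 0.005079245439872631 0.022678512730884646 y -0.002969998040069657 0.013603170769542745
chip x -0.013232395047050285 0.005259772541574689 y 0.02559712891158339 0.0400521554953813
chip x -0.024056763228315306 -0.007922451489770239 y -0.0009718986803540093 0.013706908824707943
plate [[23.0, 249.0], [59.0, 215.0], [131.0, 290.0], [95.0, 324.0]] [[0.4789, -0.4335], [0.447, -0.3472], [0.5541, -0.2969], [0.6012, -0.3822]] [ 0.518  -0.3609  0.008 ]
fin [[39.0, 248.0], [47.0, 240.0], [66.0, 260.0], [57.0, 268.0]] [[0.4701, -0.3777], [0.4629, -0.358], [0.4906, -0.3461], [0.4986, -0.3657]] [ 0.4805 -0.3616  0.03  ]
blade top [[764.0, 251.0], [775.0, 207.0], [782.0, 208.0], [771.0, 253.0]] [[0.5092, 0.3487], [0.4606, 0.3421], [0.4622, 0.3529], [0.5116, 0.3603]] [0.4852 0.3505 0.074 ]
wood [[720.0, 235.0], [742.0, 177.0], [785.0, 193.0], [763.0, 252.0]] [[0.5105, 0.3123], [0.4476, 0.3185], [0.462, 0.3826], [0.5314, 0.3802]] [0.4866 0.3462 0.044 ]
foot [[720.0, 222.0], [731.0, 165.0], [754.0, 169.0], [743.0, 226.0]] [[0.5145, 0.3335], [0.4498, 0.3264], [0.4526, 0.3584], [0.5198, 0.3681]] [0.4831 0.3456 0.014 ]
```

```bash
cat >>h.py <<'E'
SEAT=np.array([.566,-.042,.030]); SY=-4.65
def st(x,y,z):  # stand frame (m, z above bench) -> world
    a=np.radians(SY); return np.array([SEAT[0]+x*np.cos(a)-y*np.sin(a),SEAT[1]+x*np.sin(a)+y*np.cos(a),z])
def tcp(grasp,rot,back=0): return np.array(grasp)+rot.apply([0,0,.002-back])
E
python3 - <<'E'
from h import *
s=manip.get_state();print(s["tool_pos"],s["clock"])
r=tool(7.8,35)
for b in(.09,0): print(delta(tcp([.486,.349,.058],r,b),r))
E
```

```text
[0.4079 0.0167 0.2786] 2.25
('d mm', array([ 62.6711, 326.8501, 134.149 ]), 'a deg', array([ -6.4723, -10.0555, -11.063 ]))
('d mm', array([ 48.0628, 338.395 , 222.2019]), 'a deg', array([ -6.4723, -10.0555, -11.063 ]))
```

>>> {"method": "step_arm", "body": {"rows": [{"dx": 0.008,"dy": 0.049,"dz": 0.0,"ax": -1,"ay": -1.5,"az": -2},{"dx": 0.016,"dy": 0.096,"dz": 0.01,"ax": -2,"ay": -3,"az": -4},{"dx": 0.024,"dy": 0.142,"dz": 0.025,"ax": -3,"ay": -5,"az": -5},{"dx": 0.032,"dy": 0.186,"dz": 0.045,"ax": -4,"ay": -6,"az": -7},{"dx": 0.04,"dy": 0.23,"dz": 0.065,"ax": -5,"ay": -8,"az": -9},{"dx": 0.048,"dy": 0.27,"dz": 0.09,"ax": -6,"ay": -9,"az": -10},{"dx": 0.056,"dy": 0.305,"dz": 0.115,"ax": -6.5,"ay": -10,"az": -11},{"dx": 0.063,"dy": 0.327,"dz": 0.134,"ax": -6.5,"ay": -10,"az": -11},{"dx": 0.063,"dy": 0.327,"dz": 0.134,"ax": -6.5,"ay": -10,"az": -11},{"dx": 0.063,"dy": 0.327,"dz": 0.134,"ax": -6.5,"ay": -10,"az": -11}], "jaw": 0.4, "squeeze": 60}}

```text
clock: 3.25
tool_pos: [0.4373, 0.3424, 0.1301]
tool_rot: [-0.17, 2.528, 0.053]
wrist_force: [0.4, -0.2, 0.1]
width: 0.051
grip_force: 0.0
```

```bash
python3 - <<'E'
from h import *
s=manip.get_state();print(s["tool_pos"],s["clock"])
shot("w2")
r=tool(7.8,35)
print(delta(tcp([.486,.349,.058],r,0),r))
E
```

```text
[0.4373 0.3424 0.1301] 3.25
scale 1.5625
('d mm', array([ 1.7506,  0.3415, 89.8136]), 'a deg', array([-0.0605, -0.0621, -0.1637]))
```

View pics/w2.png

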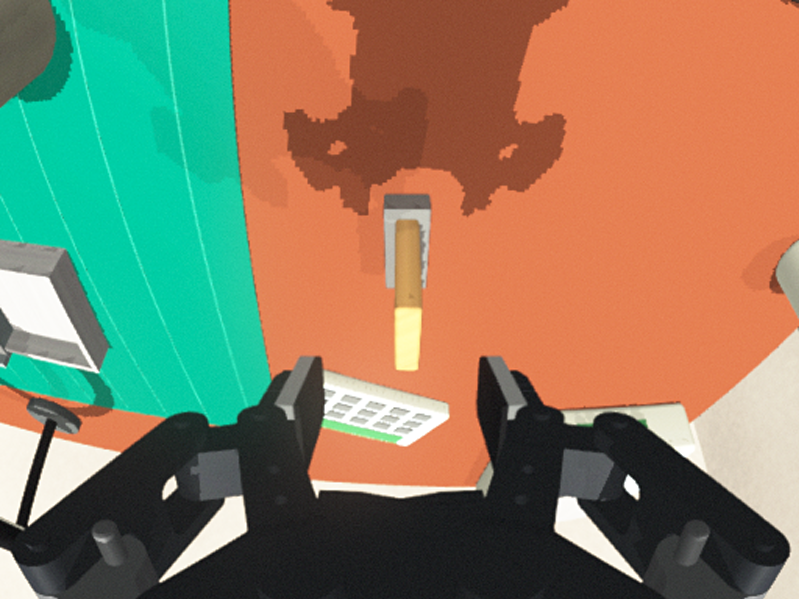

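The blade top is centred at about (407,337), roughly 2.5 mm right of the finger midline (400), and it is well aligned. I'll advance and grip.

>>> {"method": "step_arm", "body": {"rows": [{"dx": 0.001,"dy": 0.0025,"dz": 0.03,"ax": 0,"ay": 0,"az": 0},{"dx": 0.002,"dy": 0.0025,"dz": 0.06,"ax": 0,"ay": 0,"az": 0},{"dx": 0.002,"dy": 0.0025,"dz": 0.08,"ax": 0,"ay": 0,"az": 0},{"dx": 0.002,"dy": 0.0025,"dz": 0.09,"ax": 0,"ay": 0,"az": 0},{"dx": 0.002,"dy": 0.0025,"dz": 0.09,"ax": 0,"ay": 0,"az": 0},{"dx": 0.002,"dy": 0.0025,"dz": 0.09,"ax": 0,"ay": 0,"az": 0}], "jaw": 0.4, "squeeze": 60}}

```text
clock: 3.9
tool_pos: [0.4871, 0.3516, 0.0572]
tool_rot: [-0.167, 2.526, 0.056]
wrist_force: [-0.3, 0.4, 0.8]
width: 0.0513
grip_force: 0.0
```

>>> {"method": "step_arm", "body": {"rows": [{"dx": 0},{"dx": 0},{"dx": 0},{"dx": 0},{"dx": 0},{"dx": 0}], "jaw": 1, "squeeze": 60}}

```text
invalid input
```

```bash
python3 - <<'E'
from h import *
s=manip.get_state();print(s["tool_pos"],s["clock"],s["width"],s["grip_force"],s["wrist_force"])
R0=R.from_rotvec(s["tool_rot"]);print("tool z, x",R0.apply([0,0,1]),R0.apply([1,0,0]))
r=tool(SY,35); h=s["tool_pos"][2]
for p in([.486,.35,h+.08],st(0,-.033,h+.09),st(0,-.033,h+.032)): print(delta(p,r))
E
```

```text
[0.4871 0.3516 0.0572] 3.9 0.05125560710119801 0.0 [-0.2992  0.3712  0.783 ]
tool z, x [ 0.5685  0.0779 -0.819 ] [-0.8119 -0.1071 -0.5738]
('d mm', array([-44.8033,  -1.2618, -66.2947]), 'a deg', array([7.1421, 0.0045, 9.9656]))
('d mm', array([ -67.8037, -432.6266,  -63.6113]), 'a deg', array([7.1421, 0.0045, 9.9656]))
('d mm', array([ -34.5207, -432.7612,  -16.1115]), 'a deg', array([7.1421, 0.0045, 9.9656]))
```

>>> {"method": "step_arm", "body": {"rows": [{"dx": 0,"dy": 0,"dz": 0,"ax": 0,"ay": 0,"az": 0},{"dx": 0,"dy": 0,"dz": 0,"ax": 0,"ay": 0,"az": 0},{"dx": 0,"dy": 0,"dz": 0,"ax": 0,"ay": 0,"az": 0},{"dx": 0,"dy": 0,"dz": 0,"ax": 0,"ay": 0,"az": 0},{"dx": 0,"dy": 0,"dz": 0,"ax": 0,"ay": 0,"az": 0},{"dx": 0,"dy": 0,"dz": 0,"ax": 0,"ay": 0,"az": 0}], "jaw": 1, "squeeze": 60}}

```text
clock: 4.5
tool_pos: [0.487, 0.3524, 0.0571]
tool_rot: [-0.169, 2.525, 0.056]
wrist_force: [-3.8, -2.0, 6.4]
width: 0.0113
grip_force: 59.7
```

```bash
python3 - <<'E'
from h import *
s=manip.get_state();print(s["tool_pos"],s["clock"],s["width"],s["grip_force"],s["wrist_force"])
r=tool(SY,35); h=s["tool_pos"][2]
for p in([.486,.35,h+.09],st(0,-.033,h+.09),st(0,-.033,h+.032)): print(delta(p,r))
E
```

```text
[0.487  0.3524 0.0571] 4.5 0.011338264803327459 59.66531574726105 [-3.8241 -2.0245  6.4233]
('d mm', array([-50.6001,  -1.9981, -74.4465]), 'a deg', array([ 7.1816,  0.046 , 10.0233]))
('d mm', array([ -67.4   , -433.4108,  -63.8316]), 'a deg', array([ 7.1816,  0.046 , 10.0233]))
('d mm', array([ -34.083 , -433.5401,  -16.3557]), 'a deg', array([ 7.1816,  0.046 , 10.0233]))
```

```bash
python3 - <<'E'
from h import *
r=tool(SY,35); h=.0571
for p in([.486,.352,h+.07],[.525,.13,h+.07],st(-.005,-.033,h+.065),st(-.001,-.033,h+.031)): print(delta(p,r))
E
```

```text
('d mm', array([-39.3286,  -0.0606, -57.9196]), 'a deg', array([ 7.1816,  0.046 , 10.0233]))
('d mm', array([ -46.9695, -225.2807,  -53.1708]), 'a deg', array([ 7.1816,  0.046 , 10.0233]))
('d mm', array([ -49.0404, -432.3988,  -46.1731]), 'a deg', array([ 7.1816,  0.046 , 10.0233]))
('d mm', array([ -32.7095, -433.3287,  -16.0993]), 'a deg', array([ 7.1816,  0.046 , 10.0233]))
```

>>> {"method": "step_arm", "body": {"rows": [{"dx": -0.018,"dy": 0,"dz": -0.026,"ax": 0,"ay": 0,"az": 0},{"dx": -0.039,"dy": 0,"dz": -0.058,"ax": 1,"ay": 0,"az": 1.5},{"dx": -0.041,"dy": -0.04,"dz": -0.058,"ax": 3,"ay": 0,"az": 4},{"dx": -0.043,"dy": -0.09,"dz": -0.056,"ax": 5,"ay": 0,"az": 7},{"dx": -0.045,"dy": -0.14,"dz": -0.055,"ax": 7.2,"ay": 0,"az": 10},{"dx": -0.046,"dy": -0.185,"dz": -0.054,"ax": 7.2,"ay": 0,"az": 10},{"dx": -0.047,"dy": -0.23,"dz": -0.053,"ax": 7.2,"ay": 0,"az": 10},{"dx": -0.047,"dy": -0.275,"dz": -0.052,"ax": 7.2,"ay": 0,"az": 10},{"dx": -0.048,"dy": -0.32,"dz": -0.05,"ax": 7.2,"ay": 0,"az": 10},{"dx": -0.048,"dy": -0.36,"dz": -0.048,"ax": 7.2,"ay": 0,"az": 10}], "jaw": 1, "squeeze": 60}}

```text
clock: 5.5
tool_pos: [0.546, -0.0053, 0.1221]
tool_rot: [0.103, 2.53, -0.034]
wrist_force: [0.6, 0.3, -1.8]
width: 0.0115
grip_force: 59.1
```

```bash
python3 - <<'E'
from h import *
s=manip.get_state();print(s["tool_pos"],s["clock"],s["width"],s["grip_force"],s["wrist_force"])
r=tool(SY,35); h=.0571
for p in(st(-.003,-.033,h+.065),st(-.001,-.033,h+.031)): print(delta(p,r))
E
```

```text
[ 0.546  -0.0053  0.1221] 5.5 0.011496428205300446 59.08912897109985 [ 0.6408  0.3148 -1.7909]
('d mm', array([-16.3072, -67.9529,  11.5494]), 'a deg', array([-0.0834, -0.0566,  0.0277]))
('d mm', array([  1.5274, -67.902 ,  40.5653]), 'a deg', array([-0.0834, -0.0566,  0.0277]))
```

>>> {"method": "step_arm", "body": {"rows": [{"dx": -0.008,"dy": -0.035,"dz": 0.006,"ax": 0,"ay": 0,"az": 0},{"dx": -0.016,"dy": -0.068,"dz": 0.0115,"ax": 0,"ay": 0,"az": 0},{"dx": -0.016,"dy": -0.068,"dz": 0.0115,"ax": 0,"ay": 0,"az": 0},{"dx": -0.016,"dy": -0.068,"dz": 0.0115,"ax": 0,"ay": 0,"az": 0}], "jaw": 1, "squeeze": 60}}

```text
clock: 5.9
tool_pos: [0.56, -0.0734, 0.1216]
tool_rot: [0.105, 2.531, -0.034]
wrist_force: [-0.3, 0.7, -1.9]
width: 0.0114
grip_force: 59.4
```

```bash
python3 - <<'E'
from h import *
s=manip.get_state();print(s["tool_pos"],s["clock"],s["width"],s["grip_force"],s["wrist_force"])
shot("w3",crop=(120,60,400,270))
r=tool(SY,35); h=.0571
for p in(st(-.001,-.033,h+.031),st(-.001,.065,h+.031)): print(delta(p,r))
E
```

```text
[ 0.56   -0.0734  0.1216] 5.9 0.01142792839538802 59.386927485466 [-0.3263  0.6681 -1.9213]
scale 2.857142857142857
('d mm', array([16.7939, -2.1222, 28.9062]), 'a deg', array([-0.0459, -0.1441,  0.0086]))
('d mm', array([16.7793, 95.8778, 28.8275]), 'a deg', array([-0.0459, -0.1441,  0.0086]))
```

View pics/w3.png

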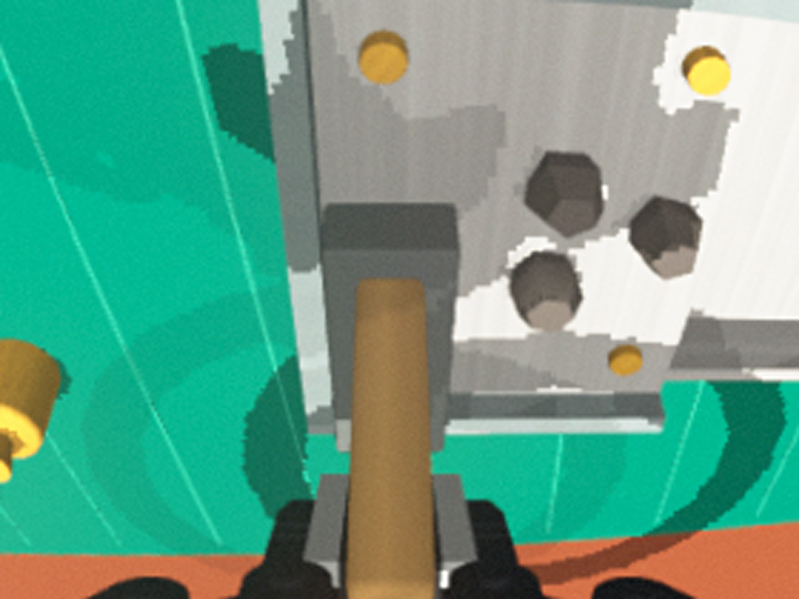

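The foot hangs at about (390,300), between the -y rim (310) and the chips (545,290), (565,190) and (668,235). I'll shift 5 mm toward the tray and then lower.

>>> {"method": "step_arm", "body": {"rows": [{"dx": 0.006,"dy": 0.003,"dz": 0.01,"ax": 0,"ay": 0,"az": 0},{"dx": 0.012,"dy": 0.003,"dz": 0.02,"ax": 0,"ay": 0,"az": 0},{"dx": 0.015,"dy": 0.003,"dz": 0.026,"ax": 0,"ay": 0,"az": 0},{"dx": 0.0168,"dy": 0.003,"dz": 0.029,"ax": 0,"ay": 0,"az": 0},{"dx": 0.0168,"dy": 0.003,"dz": 0.029,"ax": 0,"ay": 0,"az": 0},{"dx": 0.0168,"dy": 0.003,"dz": 0.029,"ax": 0,"ay": 0,"az": 0}], "jaw": 1, "squeeze": 60}}

```text
clock: 6.55
tool_pos: [0.564, -0.0696, 0.089]
tool_rot: [0.102, 2.529, -0.034]
wrist_force: [-0.2, 0.3, -1.2]
width: 0.0112
grip_force: 59.4
```

```bash
python3 - <<'E'
from h import *
s=manip.get_state();print(s["tool_pos"],s["clock"],s["width"],s["grip_force"],s["wrist_force"])
shot("w4",crop=(120,60,400,270))
r=tool(SY,35); h=.0571
for p in(st(-.001,-.028,h+.031),st(-.001,.068,h+.031)): print(delta(p,r))
E
```

```text
[ 0.564  -0.0696  0.089 ] 6.55 0.011229978227020607 59.3848979473114 [-0.1588  0.257  -1.1891]
scale 2.857142857142857
('d mm', array([ 1.843 , -0.0992,  0.1111]), 'a deg', array([-0.0566,  0.014 ,  0.0525]))
('d mm', array([ 1.755 , 95.9007,  0.0162]), 'a deg', array([-0.0566,  0.014 ,  0.0525]))
```

View pics/w4.png

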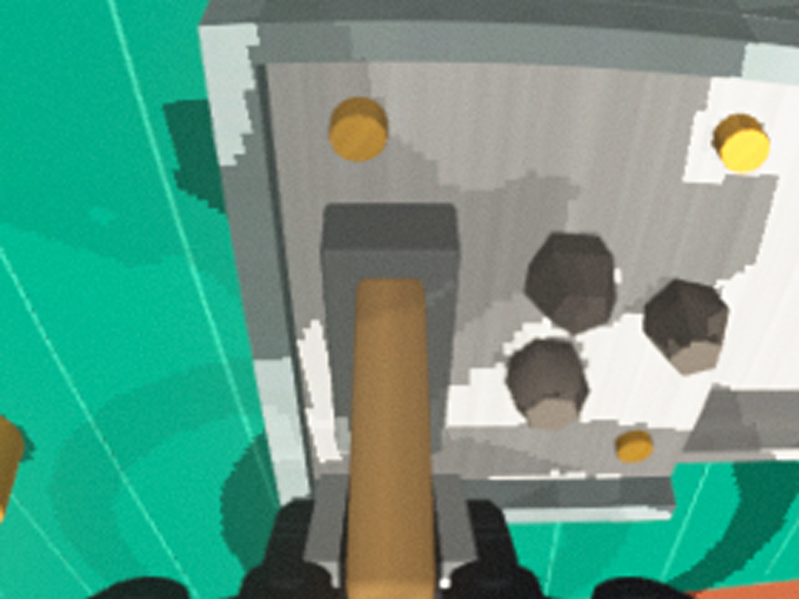

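The foot sits between the rim and the chips, and spans them in x (rows 205 to 450 against chips 232 to 425). Sweeping now.

>>> {"method": "step_arm", "body": {"rows": [{"dx": 0.0015,"dy": 0.008,"dz": 0.0006,"ax": 0,"ay": 0,"az": 0},{"dx": 0.002,"dy": 0.016,"dz": 0.0006,"ax": 0,"ay": 0,"az": 0},{"dx": 0.002,"dy": 0.024,"dz": 0.0006,"ax": 0,"ay": 0,"az": 0},{"dx": 0.002,"dy": 0.032,"dz": 0.0006,"ax": 0,"ay": 0,"az": 0},{"dx": 0.002,"dy": 0.04,"dz": 0.0006,"ax": 0,"ay": 0,"az": 0},{"dx": 0.002,"dy": 0.048,"dz": 0.0006,"ax": 0,"ay": 0,"az": 0},{"dx": 0.002,"dy": 0.056,"dz": 0.0006,"ax": 0,"ay": 0,"az": 0},{"dx": 0.002,"dy": 0.064,"dz": 0.0006,"ax": 0,"ay": 0,"az": 0},{"dx": 0.002,"dy": 0.072,"dz": 0.0006,"ax": 0,"ay": 0,"az": 0},{"dx": 0.002,"dy": 0.08,"dz": 0.0006,"ax": 0,"ay": 0,"az": 0}], "jaw": 1, "squeeze": 60}}

```text
clock: 7.6
tool_pos: [0.5692, 0.0105, 0.0871]
tool_rot: [0.102, 2.529, -0.034]
wrist_force: [-0.5, -1.0, -1.0]
width: 0.0112
grip_force: 59.3
```

>>> {"method": "step_arm", "body": {"rows": [{"dx": 0,"dy": 0.006,"dz": 0,"ax": 0,"ay": 0,"az": 0},{"dx": 0,"dy": 0.012,"dz": 0,"ax": 0,"ay": 0,"az": 0},{"dx": 0,"dy": 0.012,"dz": 0,"ax": 0,"ay": 0,"az": 0},{"dx": -0.02,"dy": 0.012,"dz": -0.029,"ax": 0,"ay": 0,"az": 0},{"dx": -0.026,"dy": 0.012,"dz": -0.037,"ax": 0,"ay": 0,"az": 0},{"dx": -0.026,"dy": 0.012,"dz": -0.037,"ax": 0,"ay": 0,"az": 0}], "jaw": 1, "squeeze": 60}}

```text
clock: 8.2
tool_pos: [0.5719, 0.0219, 0.1348]
tool_rot: [0.103, 2.525, -0.033]
wrist_force: [0.2, 0.4, -0.9]
width: 0.0113
grip_force: 59.5
```

```bash
python3 - <<'E'
from h import *
s=manip.get_state();print(s["tool_pos"],s["clock"],s["width"],s["grip_force"],s["wrist_force"])
shot("w5")
r=tool(7.8,35); h=.0571
for p in([.525,.13,h+.07],[.487,.352,h+.06],[.487,.352,h+.001]): print(delta(p,r))
E
```

```text
[0.5719 0.0219 0.1348] 8.2 0.01126091233572981 59.495349526405334 [ 0.1696  0.4152 -0.867 ]
scale 1.5625
('d mm', array([ 47.8595, 104.1819, -26.3773]), 'a deg', array([ -7.2038,   0.0661, -10.1816]))
('d mm', array([ 99.2852, 322.3582, -50.5128]), 'a deg', array([ -7.2038,   0.0661, -10.1816]))
('d mm', array([133.1871, 322.4132,  -2.2256]), 'a deg', array([ -7.2038,   0.0661, -10.1816]))
```

View pics/w5.png

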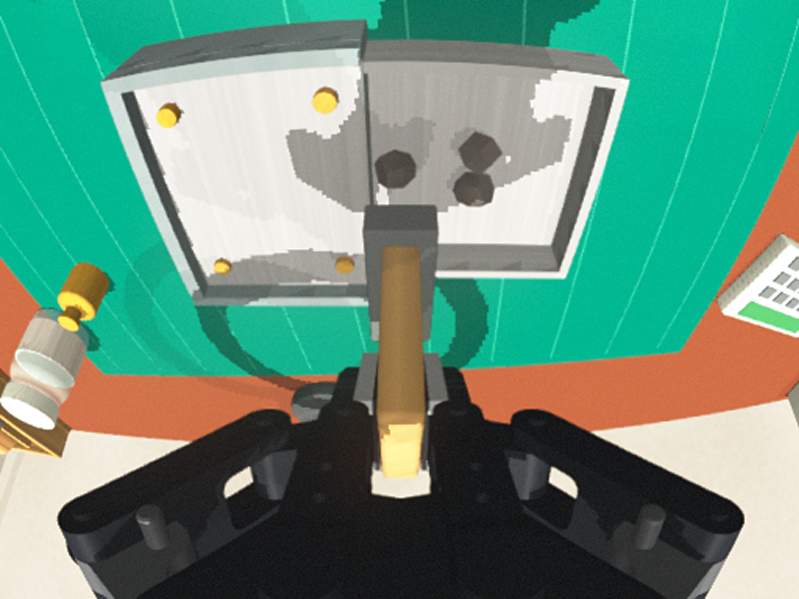

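All three chips are in the tray, at (395,168), (480,152) and (474,188), and the seat is clear. The scraper goes back now.

>>> {"method": "step_arm", "body": {"rows": [{"dx": 0.02,"dy": 0.045,"dz": -0.012,"ax": -2,"ay": 0,"az": -3},{"dx": 0.04,"dy": 0.09,"dz": -0.024,"ax": -4,"ay": 0,"az": -6},{"dx": 0.053,"dy": 0.135,"dz": -0.03,"ax": -7.2,"ay": 0,"az": -10.2},{"dx": 0.064,"dy": 0.18,"dz": -0.035,"ax": -7.2,"ay": 0,"az": -10.2},{"dx": 0.075,"dy": 0.225,"dz": -0.04,"ax": -7.2,"ay": 0,"az": -10.2},{"dx": 0.086,"dy": 0.27,"dz": -0.045,"ax": -7.2,"ay": 0,"az": -10.2},{"dx": 0.095,"dy": 0.305,"dz": -0.049,"ax": -7.2,"ay": 0,"az": -10.2},{"dx": 0.099,"dy": 0.322,"dz": -0.0505,"ax": -7.2,"ay": 0,"az": -10.2},{"dx": 0.115,"dy": 0.322,"dz": -0.028,"ax": -7.2,"ay": 0,"az": -10.2},{"dx": 0.125,"dy": 0.322,"dz": -0.014,"ax": -7.2,"ay": 0,"az": -10.2}], "jaw": 1, "squeeze": 60}}

```text
clock: 9.25
tool_pos: [0.4848, 0.3518, 0.069]
tool_rot: [-0.176, 2.529, 0.053]
wrist_force: [-0.4, -1.2, -1.5]
width: 0.0113
grip_force: 59.6
```

```bash
python3 - <<'E'
from h import *
s=manip.get_state();print(s["tool_pos"],s["clock"],s["wrist_force"])
r=tool(7.8,35); h=.0571
for p in([.487,.352,h+.0005],): print(delta(p,r))
E
```

```text
[0.4848 0.3518 0.069 ] 9.25 [-0.3937 -1.2089 -1.5065]
('d mm', array([ 4.6706, -0.0825, 10.6485]), 'a deg', array([-0.0098, -0.2003,  0.166 ]))
```

>>> {"method": "step_arm", "body": {"rows": [{"dx": 0.003,"dy": 0,"dz": 0.005,"ax": 0,"ay": 0,"az": 0},{"dx": 0.004,"dy": 0,"dz": 0.009,"ax": 0,"ay": 0,"az": 0},{"dx": 0.0045,"dy": 0,"dz": 0.0105,"ax": 0,"ay": 0,"az": 0},{"dx": 0.0045,"dy": 0,"dz": 0.0105,"ax": 0,"ay": 0,"az": 0},{"dx": 0.0045,"dy": 0,"dz": 0.0105,"ax": 0,"ay": 0,"az": 0}], "jaw": 1, "squeeze": 60}}

```text
clock: 9.75
tool_pos: [0.4891, 0.3522, 0.0614]
tool_rot: [-0.172, 2.525, 0.055]
wrist_force: [0.3, -0.1, -1.1]
width: 0.0111
grip_force: 59.6
```

>>> {"method": "step_arm", "body": {"rows": [{"dx": 0,"dy": 0,"dz": 0,"ax": 0,"ay": 0,"az": 0},{"dx": 0,"dy": 0,"dz": 0,"ax": 0,"ay": 0,"az": 0},{"dx": 0,"dy": 0,"dz": 0,"ax": 0,"ay": 0,"az": 0},{"dx": 0,"dy": 0,"dz": 0,"ax": 0,"ay": 0,"az": 0},{"dx": 0,"dy": 0,"dz": -0.03,"ax": 0,"ay": 0,"az": 0},{"dx": 0,"dy": 0,"dz": -0.07,"ax": 0,"ay": 0,"az": 0},{"dx": 0,"dy": 0,"dz": -0.115,"ax": 0,"ay": 0,"az": 0},{"dx": 0,"dy": 0,"dz": -0.15,"ax": 0,"ay": 0,"az": 0},{"dx": 0,"dy": 0,"dz": -0.15,"ax": 0,"ay": 0,"az": 0}], "jaw": 0.4, "squeeze": 60}}

```text
clock: 10.65
tool_pos: [0.4032, 0.3421, 0.188]
tool_rot: [-0.173, 2.521, 0.062]
wrist_force: [-0.6, 0.5, 1.1]
width: 0.0515
grip_force: 0.0
```

```bash
python3 - <<'E'
from h import *
s=manip.get_state();print(s["tool_pos"],s["clock"],s["wrist_force"],s["joints"])
im,c=shot("w6"); hsv=cv2.cvtColor(im,cv2.COLOR_BGR2HSV)
H,S,V=[hsv[...,i].astype(int) for i in range(3)]
print(proj("wrist",[.486,.351,.074],c)*1.5625, [ (b[:,0].mean(0)*1.5625).round() .tolist()for b in blobs((H>18)&(H<32)&(V>190)&(S>80),15)])
for p,r in(([.38,.02,.24],tool(5,15)),([.40,-.28,.20],tool(24,20))): print(delta(p,r))
E
```

```text
[0.4032 0.3421 0.188 ] 10.65 [-0.5774  0.5378  1.1107] [ 0.943   0.053  -0.7659  0.2932 -0.4259  0.7051]
scale 1.5625
[[394.712  293.4354]] [[396.0, 293.0]]
('d mm', array([  23.54  , -315.2098,  -83.7968]), 'a deg', array([ 1.4276, 20.164 ,  2.5654]))
('d mm', array([  63.5358, -615.2471,  -64.356 ]), 'a deg', array([ -7.291 ,  15.1022, -14.3935]))
```

The scraper's blade top is at (396,293), against (395,293) predicted for upright, so it stands. Next is the plate.

>>> {"method": "step_arm", "body": {"rows": [{"dx": 0,"dy": -0.045,"dz": -0.014,"ax": 0,"ay": 3,"az": 0.5},{"dx": 0.004,"dy": -0.09,"dz": -0.028,"ax": 0.2,"ay": 6,"az": 1},{"dx": 0.008,"dy": -0.135,"dz": -0.041,"ax": 0.5,"ay": 9,"az": 1.5},{"dx": 0.012,"dy": -0.18,"dz": -0.053,"ax": 0.8,"ay": 12,"az": 2},{"dx": 0.016,"dy": -0.225,"dz": -0.065,"ax": 1,"ay": 15,"az": 2.2},{"dx": 0.02,"dy": -0.27,"dz": -0.075,"ax": 1,"ay": 17,"az": 2.4},{"dx": 0.024,"dy": -0.315,"dz": -0.084,"ax": 0,"ay": 18,"az": 0},{"dx": 0.03,"dy": -0.36,"dz": -0.08,"ax": -1,"ay": 18,"az": -2},{"dx": 0.036,"dy": -0.405,"dz": -0.078,"ax": -2,"ay": 17,"az": -4},{"dx": 0.042,"dy": -0.45,"dz": -0.075,"ax": -3,"ay": 16.5,"az": -6}], "jaw": 0.4, "squeeze": 60}}

```text
clock: 11.7
tool_pos: [0.3874, -0.1184, 0.2199]
tool_rot: [-0.357, 2.798, 0.057]
wrist_force: [1.6, 0.5, 0.1]
width: 0.051
grip_force: 0.0
```

```bash
python3 - <<'E'
from h import *
s=manip.get_state();print(s["tool_pos"],s["clock"],s["joints"])
r=tool(24.7,20);print(delta(tcp([.488,-.379,.032],r,.13),r),tcp([.488,-.379,.032],r,.13))
E
```

```text
[ 0.3874 -0.1184  0.2199] 11.7 [-0.4506 -0.1068 -0.6771  0.7508  0.2062 -0.6782]
('d mm', array([  31.9682, -285.1906,   60.8253]), 'a deg', array([-3.3834, -1.5223, -9.5972])) [ 0.4482 -0.3973  0.1523]
```

>>> {"method": "step_arm", "body": {"rows": [{"dx": 0.005,"dy": -0.045,"dz": 0.01,"ax": -0.5,"ay": 0,"az": -1.5},{"dx": 0.01,"dy": -0.09,"dz": 0.02,"ax": -1,"ay": -0.5,"az": -3},{"dx": 0.015,"dy": -0.135,"dz": 0.03,"ax": -2,"ay": -1,"az": -5},{"dx": 0.02,"dy": -0.18,"dz": 0.04,"ax": -2.5,"ay": -1,"az": -7},{"dx": 0.025,"dy": -0.225,"dz": 0.05,"ax": -3,"ay": -1.5,"az": -8},{"dx": 0.03,"dy": -0.265,"dz": 0.058,"ax": -3.4,"ay": -1.5,"az": -9.6},{"dx": 0.032,"dy": -0.285,"dz": 0.061,"ax": -3.4,"ay": -1.5,"az": -9.6},{"dx": 0.032,"dy": -0.285,"dz": 0.061,"ax": -3.4,"ay": -1.5,"az": -9.6},{"dx": 0.032,"dy": -0.285,"dz": 0.061,"ax": -3.4,"ay": -1.5,"az": -9.6},{"dx": 0.032,"dy": -0.285,"dz": 0.061,"ax": -3.4,"ay": -1.5,"az": -9.6}], "jaw": 0.4, "squeeze": 60}}

```text
clock: 12.7
tool_pos: [0.4479, -0.3934, 0.1524]
tool_rot: [-0.599, 2.736, 0.109]
wrist_force: [0.1, -0.2, -0.1]
width: 0.0513
grip_force: 0.0
```

```bash
python3 - <<'E'
from h import *
s=manip.get_state();print(s["tool_pos"],s["clock"],s["joints"])
im,c=shot("w7"); hsv=cv2.cvtColor(im,cv2.COLOR_BGR2HSV)
H,S,V=[hsv[...,i].astype(int) for i in range(3)]
m=(S<60)&(V>120); m[230:]=0
for b in blobs(m,300):
    r=cv2.minAreaRect(b);bx=cv2.boxPoints(r);W=onplane("wrist",bx,.008,c); e=W-np.roll(W,1,0)
    print((bx*1.5625).round().tolist(),W[:,:2],W.mean(0),np.linalg.norm(e,axis=1),np.degrees(np.arctan2(e[:,1],e[:,0])))
E
```

```text
[ 0.4479 -0.3934  0.1524] 12.7 [-0.8898  0.3783 -0.2772  0.8284  0.3371 -1.3059]
scale 1.5625
[[704.0, 298.0], [761.0, 241.0], [806.0, 286.0], [749.0, 343.0]] [[ 0.4112 -0.1637]
 [ 0.3502 -0.1512]
 [ 0.3513 -0.062 ]
 [ 0.4227 -0.0751]] [ 0.3839 -0.113   0.008 ] [0.0893 0.0622 0.0892 0.0726] [-97.3914 168.4356  89.2924 -10.3671]
[[314.0, 230.0], [467.0, 230.0], [467.0, 358.0], [314.0, 358.0]] [[ 0.4814 -0.4324]
 [ 0.4448 -0.3518]
 [ 0.5315 -0.303 ]
 [ 0.5762 -0.4007]] [ 0.5085 -0.372   0.008 ] [0.1    0.0885 0.0994 0.1074] [-161.4983  114.4228   29.3676  -65.3671]
[[102.0, 353.0], [110.0, 22.0], [160.0, 23.0], [152.0, 355.0]] [[ 0.6549 -0.5646]
 [ 0.4035 -0.5864]
 [ 0.3971 -0.5545]
 [ 0.6325 -0.5193]] [ 0.522  -0.5562  0.008 ] [0.0505 0.2524 0.0325 0.238 ] [ -63.6893 -175.0378  101.24      8.524 ]
```

View pics/w7.png

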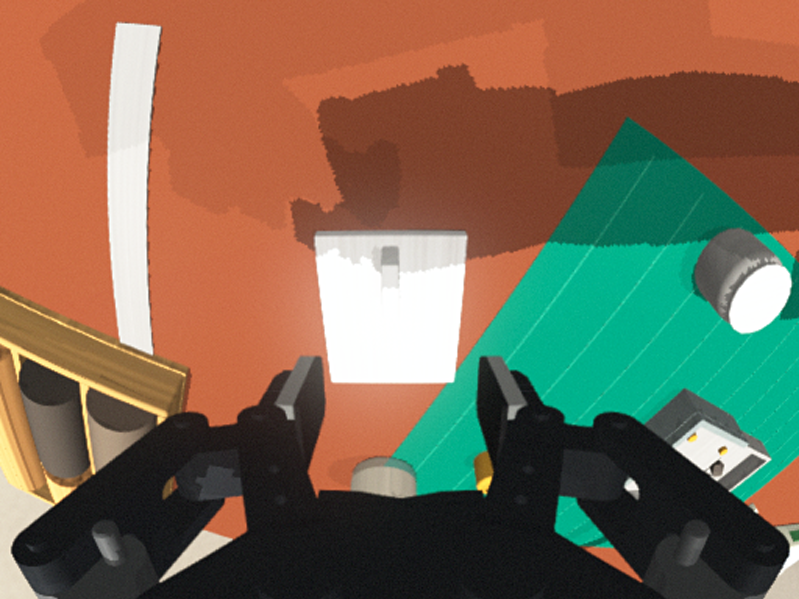

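The plate's corners are at (315,236), (467,236), (455,383) and (332,383). The fin's near face is at columns 382 to 399, rows 247 to 262.

```bash
python3 - <<'E'
from h import *
c=np.load("w7.npy",allow_pickle=True).item();s=manip.get_state();k=1/1.5625
W=onplane("wrist",np.array([[315,236],[467,236],[455,383],[332,383]])*k,.008,c)
e=np.roll(W,-1,0)-W; print(W[:,:2],W.mean(0),np.linalg.norm(e,axis=1),np.degrees(np.arctan2(e[:,1],e[:,0])))
print("fin foot",onplane("wrist",[[390.5*k,248*k]],.008,c),"fin top near",onplane("wrist",[[390.5*k,262*k]],.030,c))
x=(W[2]+W[3]-W[0]-W[1]);x/=np.linalg.norm(x);yaw=np.degrees(np.arctan2(x[1],x[0]));fin=W.mean(0)-.035*x;print(yaw,fin)
for t in(20,):
    r=tool(yaw,t)
    for b in(.05,0): print(delta(tcp([fin[0],fin[1],.0315],r,b),r))
E
```

```text
[[ 0.4851 -0.4305]
 [ 0.4485 -0.3499]
 [ 0.557  -0.2987]
 [ 0.5946 -0.3808]] [ 0.5213 -0.365   0.008 ] [0.0885 0.12   0.0903 0.1202] [ 114.4364   25.2701  -65.375  -155.5905]
fin foot [[ 0.4744 -0.387   0.008 ]] fin top near [[ 0.4712 -0.3881  0.03  ]]
24.83932070911492 [ 0.4895 -0.3797  0.008 ]
('d mm', array([ 0.7192, -5.1072, 80.8315]), 'a deg', array([ 0.0566, -0.074 , -0.1307]))
('d mm', array([  0.6545,  -5.1565, 130.8314]), 'a deg', array([ 0.0566, -0.074 , -0.1307]))
```

>>> {"method": "step_arm", "body": {"rows": [{"dx": 0.001,"dy": -0.005,"dz": 0.04,"ax": 0,"ay": 0,"az": 0},{"dx": 0.001,"dy": -0.005,"dz": 0.08,"ax": 0,"ay": 0,"az": 0},{"dx": 0.001,"dy": -0.005,"dz": 0.11,"ax": 0,"ay": 0,"az": 0},{"dx": 0.001,"dy": -0.005,"dz": 0.12,"ax": 0,"ay": 0,"az": 0},{"dx": 0.001,"dy": -0.005,"dz": 0.12,"ax": 0,"ay": 0,"az": 0},{"dx": 0.001,"dy": -0.005,"dz": 0.12,"ax": 0,"ay": 0,"az": 0}], "jaw": 0.5, "squeeze": 60}}

```text
clock: 13.35
tool_pos: [0.4875, -0.3829, 0.0415]
tool_rot: [-0.599, 2.734, 0.104]
wrist_force: [-0.1, 0.7, 0.8]
width: 0.0428
grip_force: 0.0
```

```bash
python3 - <<'E'
from h import *
s=manip.get_state();print(s["tool_pos"],s["clock"],s["wrist_force"],s["width"])
r=tool(24.84,20);print(delta(tcp([.4901,-.3796,.0315],r),r))
E
```

```text
[ 0.4875 -0.3829  0.0415] 13.35 [-0.117   0.7021  0.8304] 0.04282403864001126
('d mm', array([-0.1256,  1.9155, 12.6308]), 'a deg', array([-0.1189, -0.0257, -0.0888]))
```

>>> {"method": "step_arm", "body": {"rows": [{"dx": 0,"dy": 0.002,"dz": 0.006,"ax": 0,"ay": 0,"az": 0},{"dx": 0,"dy": 0.002,"dz": 0.012,"ax": 0,"ay": 0,"az": 0},{"dx": 0,"dy": 0.002,"dz": 0.0125,"ax": 0,"ay": 0,"az": 0},{"dx": 0,"dy": 0.002,"dz": 0.0125,"ax": 0,"ay": 0,"az": 0}], "jaw": 0.5, "squeeze": 70}}

```text
clock: 13.75
tool_pos: [0.4899, -0.379, 0.0282]
tool_rot: [-0.598, 2.735, 0.106]
wrist_force: [0.6, -0.9, -0.2]
width: 0.0428
grip_force: 0.0
```

>>> {"method": "step_arm", "body": {"rows": [{"dx": 0,"dy": 0,"dz": 0,"ax": 0,"ay": 0,"az": 0},{"dx": 0,"dy": 0,"dz": 0,"ax": 0,"ay": 0,"az": 0},{"dx": 0,"dy": 0,"dz": 0,"ax": 0,"ay": 0,"az": 0},{"dx": 0,"dy": 0,"dz": 0,"ax": 0,"ay": 0,"az": 0},{"dx": 0,"dy": 0,"dz": 0,"ax": 0,"ay": 0,"az": 0}], "jaw": 1, "squeeze": 70}}

```text
clock: 14.25
tool_pos: [0.4902, -0.3794, 0.0286]
tool_rot: [-0.598, 2.735, 0.105]
wrist_force: [-1.6, -0.7, 3.4]
width: 0.0083
grip_force: 71.6
```

```bash
python3 - <<'E'
from h import *
s=manip.get_state();print(s["tool_pos"],s["clock"],s["wrist_force"],s["width"],s["grip_force"],s["joints"])
R0=R.from_rotvec(s["tool_rot"]);z=R0.apply([0,0,1]);y=R0.apply([0,1,0]);print("yaw",np.degrees(np.arctan2(-y[0],y[1])),"lean",np.degrees(np.arccos(-z[2])))
dz=s["tool_pos"][2]
# plate held: TCP relative to plate origin along plate x
h=np.array([np.cos(np.radians(24.84)),np.sin(np.radians(24.84))]);rel=(s["tool_pos"][:2]-[.5213,-.365]);print("tcp in plate",rel@h,rel@[-h[1],h[0]])
r=tool(SY,20)
for p in([.42,-.28,dz+.12],st(-.034,-.01,dz+.10),st(-.034,0,dz+.07)): print(p,delta(p,r))
E
```

```text
[ 0.4902 -0.3794  0.0286] 14.25 [-1.638  -0.7459  3.3676] 0.008261760866884888 71.64179563522339 [-0.8176  0.5299 -0.4024  0.5236  0.3293 -1.2292]
yaw 24.673020692333456 lean 19.944992317663253
tcp in plate -0.03428867583539845 1.5867620918951002e-08
[0.42, -0.28, np.float64(0.14861609093227698)] ('d mm', array([ -20.008 ,  119.5721, -120.4538]), 'a deg', array([ 9.992 , -0.0472, 27.5681]))
[ 0.5313 -0.0492  0.1286] ('d mm', array([-198.8466,  282.839 ,  -34.3587]), 'a deg', array([ 9.992 , -0.0472, 27.5681]))
[ 0.5321 -0.0392  0.0986] ('d mm', array([-193.218 ,  291.5713,   -4.4913]), 'a deg', array([ 9.992 , -0.0472, 27.5681]))
```

```bash
python3 - <<'E'
from h import *
s=manip.get_state();z=.1286;r=tool(SY,20)
for p in([.4902,-.3794,z],[.50,-.29,z],[.515,-.15,z],st(-.034,-.01,z)): print(delta(p,r))
E
```

```text
('d mm', array([-34.1219,  -0.0483, -93.9812]), 'a deg', array([ 9.992 , -0.0472, 27.5681]))
('d mm', array([-77.5857,  77.099 , -78.2461]), 'a deg', array([ 9.992 , -0.0472, 27.5681]))
('d mm', array([-145.3536,  198.0561,  -53.7125]), 'a deg', array([ 9.992 , -0.0472, 27.5681]))
('d mm', array([-198.8411,  282.839 ,  -34.3436]), 'a deg', array([ 9.992 , -0.0472, 27.5681]))
```

>>> {"method": "step_arm", "body": {"rows": [{"dx": -0.01,"dy": 0,"dz": -0.028,"ax": 0,"ay": 0,"az": 0},{"dx": -0.022,"dy": 0,"dz": -0.06,"ax": 0,"ay": 0,"az": 0},{"dx": -0.034,"dy": 0,"dz": -0.094,"ax": 0,"ay": 0,"az": 0},{"dx": -0.056,"dy": 0.039,"dz": -0.086,"ax": 2,"ay": 0,"az": 6},{"dx": -0.078,"dy": 0.077,"dz": -0.078,"ax": 4,"ay": 0,"az": 12},{"dx": -0.095,"dy": 0.107,"dz": -0.072,"ax": 6,"ay": 0,"az": 18},{"dx": -0.112,"dy": 0.138,"dz": -0.066,"ax": 8,"ay": 0,"az": 23},{"dx": -0.129,"dy": 0.168,"dz": -0.06,"ax": 10,"ay": 0,"az": 27.6},{"dx": -0.145,"dy": 0.198,"dz": -0.054,"ax": 10,"ay": 0,"az": 27.6},{"dx": -0.158,"dy": 0.219,"dz": -0.049,"ax": 10,"ay": 0,"az": 27.6}], "jaw": 1, "squeeze": 70}}

```text
clock: 15.25
tool_pos: [0.5165, -0.122, 0.1272]
tool_rot: [0.111, 2.795, -0.017]
wrist_force: [1.0, 0.1, -1.8]
width: 0.0083
grip_force: 71.0
```

>>> {"method": "step_arm", "body": {"rows": [{"dx": 0,"dy": 0,"dz": 0,"ax": 0,"ay": 0,"az": 0},{"dx": 0,"dy": 0,"dz": 0,"ax": 0,"ay": 0,"az": 0},{"dx": 0,"dy": 0,"dz": 0,"ax": 0,"ay": 0,"az": 0}], "jaw": 1, "squeeze": 70}}

```text
clock: 15.55
tool_pos: [0.518, -0.1255, 0.1279]
tool_rot: [0.115, 2.793, -0.02]
wrist_force: [-0.5, -0.5, -2.1]
width: 0.0082
grip_force: 70.9
```

```bash
python3 - <<'E'
from h import *
s=manip.get_state();print(s["tool_pos"],s["clock"],s["wrist_force"],s["width"],s["grip_force"])
r=tool(SY,20)
for p in(st(-.034,-.01,.1286),st(-.0345,0,.1086),st(-.0345,0,.0286+.05)): print(delta(p,r))
E
```

```text
[ 0.518  -0.1255  0.1279] 15.55 [-0.5315 -0.4819 -2.0837] 0.008179310138684618 70.94684958457947
('d mm', array([-6.7889, 77.1258,  1.7246]), 'a deg', array([ 0.0002, -0.1262, -0.0584]))
('d mm', array([ 0.4905, 87.1183, 20.3635]), 'a deg', array([ 0.0002, -0.1262, -0.0584]))
('d mm', array([10.6889, 87.1078, 48.5768]), 'a deg', array([ 0.0002, -0.1262, -0.0584]))
```

>>> {"method": "step_arm", "body": {"rows": [{"dx": -0.005,"dy": 0.03,"dz": 0.002,"ax": 0,"ay": 0,"az": 0},{"dx": -0.004,"dy": 0.06,"dz": 0.006,"ax": 0,"ay": 0,"az": 0},{"dx": 0,"dy": 0.08,"dz": 0.02,"ax": 0,"ay": 0,"az": 0},{"dx": 0.005,"dy": 0.087,"dz": 0.034,"ax": 0,"ay": 0,"az": 0},{"dx": 0.0105,"dy": 0.087,"dz": 0.0485,"ax": 0,"ay": 0,"az": 0},{"dx": 0.0105,"dy": 0.087,"dz": 0.0485,"ax": 0,"ay": 0,"az": 0},{"dx": 0.0105,"dy": 0.087,"dz": 0.0485,"ax": 0,"ay": 0,"az": 0},{"dx": 0.0105,"dy": 0.087,"dz": 0.0485,"ax": 0,"ay": 0,"az": 0}], "jaw": 1, "squeeze": 70}}

```text
clock: 16.35
tool_pos: [0.5329, -0.0396, 0.08]
tool_rot: [0.116, 2.79, -0.02]
wrist_force: [-0.1, 0.2, -1.7]
width: 0.0083
grip_force: 70.9
```

```bash
python3 - <<'E'
from h import *
s=manip.get_state();print(s["tool_pos"],s["clock"],s["wrist_force"],s["width"],s["grip_force"])
r=tool(SY,20); shot("w8",crop=(120,20,390,222))
print(delta(st(-.0345,0,.0786),r))
E
```

```text
[ 0.5329 -0.0396  0.08  ] 16.35 [-0.0557  0.2145 -1.7389] 0.008297514471341201 70.9406590461731
scale 2.962962962962963
('d mm', array([1.9356, 0.1893, 0.9694]), 'a deg', array([ 0.0028,  0.0401, -0.0873]))
```

View pics/w8.png

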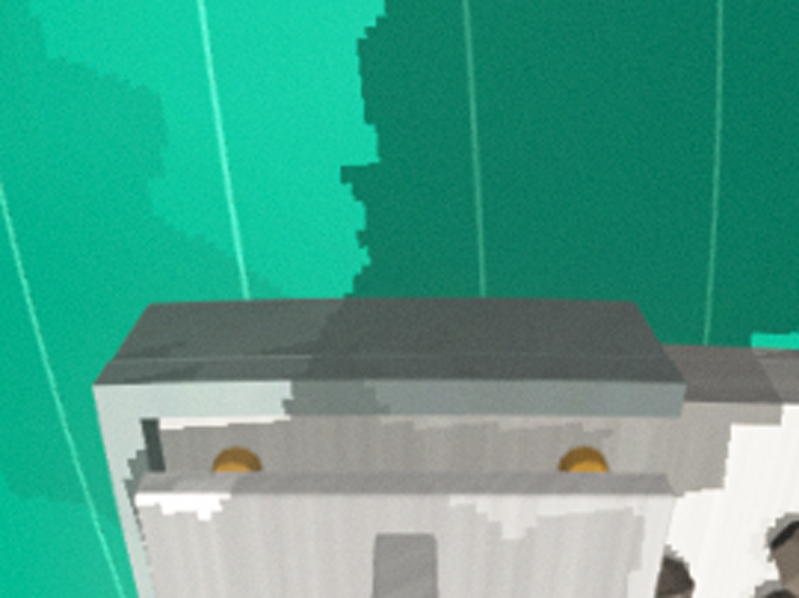

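The held plate's near top edge runs from (136,493) to (676,494). The near rim's inner top edge runs from (140,416) to its open end at (683,415).

```bash
python3 - <<'E'
from h import *
c=np.load("w8.npy",allow_pickle=True).item();k=1/2.962963
px=lambda *a:np.array(a)*k+[120,20]
a=np.radians(SY);h=np.array([np.cos(a),np.sin(a)]);y=np.array([-h[1],h[0]])
def fr(W): q=W[:,:2]-SEAT[:2]; return np.c_[q@h,q@y]*1e3
A=fr(onplane("wrist",px((140,416),(683,415)),.04,c));B=fr(onplane("wrist",px((136,493),(676,494)),.0594,c))
Pn=fr(onplane("wrist",px((237,449),(584,449)),.0355,c))
for n,q in(("rim",A),("plate",B),("pins near top edge",Pn)): print(n,q,np.degrees(np.arctan2(-(q[1]-q[0])[0],(q[1]-q[0])[1])),np.linalg.norm(q[1]-q[0]))
E
```

```text
rim [[-63.5679 -47.1137]
 [-63.5314  50.6048]] -0.021380322399370884 97.71849111963775
plate [[-59.984  -43.3894]
 [-59.5008  44.7298]] -0.31414859639109116 88.12054205671137
pins near top edge [[-53.6073 -30.9002]
 [-53.4233  33.9864]] -0.16244560460008442 64.88688932806208
```

>>> {"method": "step_arm", "body": {"rows": [{"dx": 0.0014,"dy": 0.001,"dz": 0.0038,"ax": 0,"ay": 0,"az": -0.3},{"dx": 0.0027,"dy": 0.001,"dz": 0.0075,"ax": 0,"ay": 0,"az": -0.3},{"dx": 0.0038,"dy": 0.001,"dz": 0.0103,"ax": 0,"ay": 0,"az": -0.3},{"dx": 0.0045,"dy": 0.001,"dz": 0.0122,"ax": 0,"ay": 0,"az": -0.3},{"dx": 0.0045,"dy": 0.001,"dz": 0.0122,"ax": 0,"ay": 0,"az": -0.3},{"dx": 0.0045,"dy": 0.001,"dz": 0.0122,"ax": 0,"ay": 0,"az": -0.3}], "jaw": 1, "squeeze": 70}}

```text
clock: 17.0
tool_pos: [0.532, -0.0377, 0.066]
tool_rot: [0.106, 2.792, -0.02]
wrist_force: [0.1, 1.1, -1.1]
width: 0.0082
grip_force: 71.0
```

>>> {"method": "step_arm", "body": {"rows": [{"dx": 0.0004,"dy": 0,"dz": 0.001,"ax": 0,"ay": 0,"az": 0},{"dx": 0.0008,"dy": 0,"dz": 0.002,"ax": 0,"ay": 0,"az": 0},{"dx": 0.001,"dy": 0,"dz": 0.0028,"ax": 0,"ay": 0,"az": 0},{"dx": 0.001,"dy": 0,"dz": 0.0028,"ax": 0,"ay": 0,"az": 0}], "jaw": 1, "squeeze": 70}}

```text
clock: 17.4
tool_pos: [0.5323, -0.0377, 0.0637]
tool_rot: [0.106, 2.791, -0.02]
wrist_force: [-1.5, 0.6, 4.2]
width: 0.0085
grip_force: 71.9
```

>>> {"method": "step_arm", "body": {"rows": [{"dx": 0.0004,"dy": 0,"dz": 0.001,"ax": 0,"ay": 0,"az": 0},{"dx": 0.0007,"dy": 0,"dz": 0.002,"ax": 0,"ay": 0,"az": 0},{"dx": 0.0007,"dy": 0,"dz": 0.002,"ax": 0,"ay": 0,"az": 0}], "jaw": 1, "squeeze": 70}}

```text
clock: 17.7
tool_pos: [0.5321, -0.0377, 0.0619]
tool_rot: [0.106, 2.791, -0.021]
wrist_force: [-5.4, 0.6, 9.5]
width: 0.0079
grip_force: 72.8
```

>>> {"method": "step_arm", "body": {"rows": [{"dx": 0.0004,"dy": 0,"dz": 0.001,"ax": 0,"ay": 0,"az": 0},{"dx": 0.0007,"dy": 0,"dz": 0.002,"ax": 0,"ay": 0,"az": 0},{"dx": 0.0007,"dy": 0,"dz": 0.002,"ax": 0,"ay": 0,"az": 0}], "jaw": 1, "squeeze": 70}}

```text
clock: 18.0
tool_pos: [0.5321, -0.0378, 0.0602]
tool_rot: [0.106, 2.79, -0.021]
wrist_force: [-8.9, 0.2, 13.9]
width: 0.0082
grip_force: 73.4
```

>>> {"method": "step_arm", "body": {"rows": [{"dx": 0,"dy": 0,"dz": 0,"ax": 0,"ay": 0,"az": 0},{"dx": 0,"dy": 0,"dz": 0,"ax": 0,"ay": 0,"az": 0},{"dx": 0,"dy": 0,"dz": 0,"ax": 0,"ay": 0,"az": 0},{"dx": 0,"dy": 0,"dz": -0.01,"ax": 0,"ay": 0,"az": 0},{"dx": 0,"dy": 0,"dz": -0.04,"ax": 0,"ay": 0,"az": 0},{"dx": 0,"dy": 0,"dz": -0.08,"ax": 0,"ay": 0,"az": 0},{"dx": 0,"dy": 0,"dz": -0.11,"ax": 0,"ay": 0,"az": 0},{"dx": 0,"dy": 0,"dz": -0.11,"ax": 0,"ay": 0,"az": 0}], "jaw": 0.5, "squeeze": 70}}

```text
clock: 18.8
tool_pos: [0.4966, -0.0349, 0.1672]
tool_rot: [0.106, 2.784, -0.021]
wrist_force: [1.2, 0.1, -0.4]
width: 0.0428
grip_force: 0.0
```

```bash
python3 - <<'E'
from h import *
s=manip.get_state();print(s["tool_pos"],s["clock"],s["wrist_force"],s["width"])
shot("w9",crop=(130,60,380,247))
E
```

```text
[ 0.4966 -0.0349  0.1672] 18.8 [ 1.1693  0.1344 -0.4211] 0.04278783523364111
scale 3.2
```

View pics/w9.png

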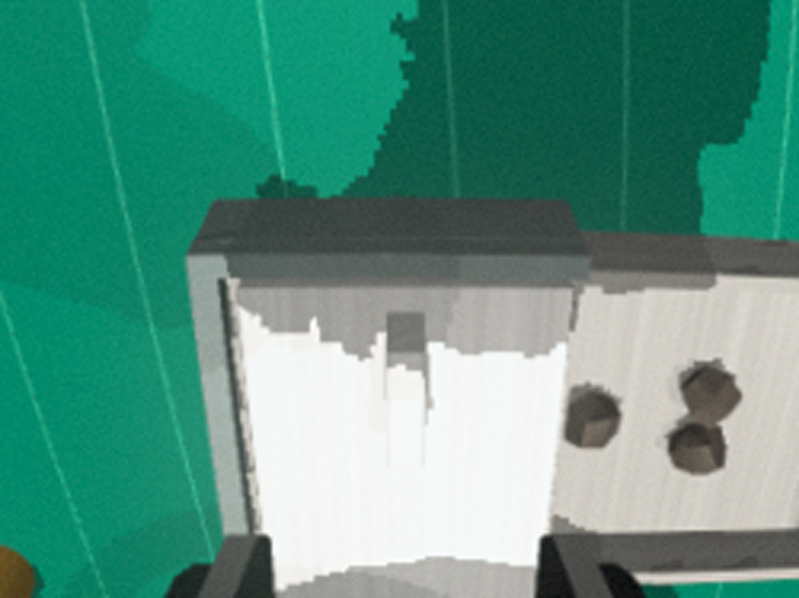

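The plate lies between the rims, with near edge row 287 against rim row 278 and a clear strip at the -y rim. Next I'll press the corners with shut fingers, near ones first.

```bash
cat >>h.py <<'E'
SEAT=SEAT+np.array([.0001,.0015,0])
def press(x,y,lean,ztip):
    "TCP pose so that the low fingertip edge is at stand x,y,z"
    r=tool(SY,lean); off=r.apply([.011,0,.017]); return st(x,y,ztip)-off,r
E
python3 - <<'E'
from h import *
c=np.load("w9.npy",allow_pickle=True).item();k=1/3.2
px=lambda *a:np.array(a)*k+[130,60]
a=np.radians(SY);h=np.array([np.cos(a),np.sin(a)]);y=np.array([-h[1],h[0]])
def fr(W): q=W[:,:2]-SEAT[:2]; return np.c_[q@h,q@y]*1e3
print("rim",fr(onplane("wrist",px((225,277),(588,276)),.04,c)))
print("plate near",fr(onplane("wrist",px((235,286),(574,286)),.0405,c)),"fin",fr(onplane("wrist",px((406,314)),.0405,c)))
for q in((-.047,.034,20,.055),(-.047,.034,20,.037),(-.047,-.034,20,.055),(.044,.034,42,.055)): print(q,delta(*press(*q)),press(*q)[0])
E
```

```text
rim [[-63.4272 -46.7082]
 [-64.128   48.5265]]
plate near [[-60.975  -44.1593]
 [-61.3344  44.9544]] fin [[-52.3633   0.8341]]
(-0.047, 0.034, 20, 0.055) ('d mm', array([ 5.0959, 34.0496, 94.524 ]), 'a deg', array([0.0266, 0.2414, 0.2769])) [ 0.5265 -0.0032  0.0747]
(-0.047, 0.034, 20, 0.037) ('d mm', array([ 11.3235,  34.0717, 111.4124]), 'a deg', array([0.0266, 0.2414, 0.2769])) [ 0.5265 -0.0032  0.0567]
(-0.047, -0.034, 20, 0.055) ('d mm', array([  5.4245, -33.9496,  94.4917]), 'a deg', array([0.0266, 0.2414, 0.2769])) [ 0.521  -0.0709  0.0747]
(0.044, 0.034, 42, 0.055) ('d mm', array([-73.1262,  33.6582, 123.0947]), 'a deg', array([  0.0794, -21.7586,   0.2683])) [ 0.6095 -0.0099  0.075 ]
```

>>> {"method": "step_arm", "body": {"rows": [{"dx": 0.001,"dy": 0.02,"dz": 0.03,"ax": 0,"ay": 0,"az": 0},{"dx": 0.003,"dy": 0.034,"dz": 0.065,"ax": 0,"ay": 0,"az": 0},{"dx": 0.005,"dy": 0.034,"dz": 0.0945,"ax": 0,"ay": 0,"az": 0},{"dx": 0.0085,"dy": 0.034,"dz": 0.104,"ax": 0,"ay": 0,"az": 0},{"dx": 0.0102,"dy": 0.034,"dz": 0.1084,"ax": 0,"ay": 0,"az": 0},{"dx": 0.0102,"dy": 0.034,"dz": 0.1084,"ax": 0,"ay": 0,"az": 0},{"dx": 0.0102,"dy": 0.034,"dz": 0.1084,"ax": 0,"ay": 0,"az": 0}], "jaw": 1, "squeeze": 70}}

```text
clock: 19.55
tool_pos: [0.5231, -0.0026, 0.0564]
tool_rot: [0.106, 2.794, -0.019]
wrist_force: [-7.0, 2.1, 10.7]
width: -0.0
grip_force: 5.6
```

>>> {"method": "step_arm", "body": {"rows": [{"dx": 0.0004,"dy": 0,"dz": 0.001,"ax": 0,"ay": 0,"az": 0},{"dx": 0.0007,"dy": 0,"dz": 0.002,"ax": 0,"ay": 0,"az": 0},{"dx": 0.0007,"dy": 0,"dz": 0.002,"ax": 0,"ay": 0,"az": 0}], "jaw": 1, "squeeze": 70}}

```text
clock: 19.85
tool_pos: [0.5233, -0.0026, 0.056]
tool_rot: [0.106, 2.793, -0.019]
wrist_force: [-16.5, 2.4, 30.4]
width: -0.0001
grip_force: 15.5
```

>>> {"method": "step_arm", "body": {"rows": [{"dx": -0.004,"dy": 0,"dz": -0.01,"ax": 0,"ay": 0,"az": 0},{"dx": -0.01,"dy": 0,"dz": -0.03,"ax": 0,"ay": 0,"az": 0},{"dx": -0.01,"dy": -0.034,"dz": -0.03,"ax": 0,"ay": 0,"az": 0},{"dx": -0.01,"dy": -0.068,"dz": -0.03,"ax": 0,"ay": 0,"az": 0},{"dx": -0.005,"dy": -0.068,"dz": -0.015,"ax": 0,"ay": 0,"az": 0},{"dx": -0.002,"dy": -0.068,"dz": -0.006,"ax": 0,"ay": 0,"az": 0},{"dx": -0.001,"dy": -0.068,"dz": -0.003,"ax": 0,"ay": 0,"az": 0},{"dx": -0.001,"dy": -0.068,"dz": -0.003,"ax": 0,"ay": 0,"az": 0}], "jaw": 1, "squeeze": 70}}

```text
clock: 20.65
tool_pos: [0.5183, -0.0708, 0.057]
tool_rot: [0.106, 2.795, -0.022]
wrist_force: [0.4, -0.5, 0.1]
width: 0.0003
grip_force: 0.2
```

>>> {"method": "step_arm", "body": {"rows": [{"dx": 0.0004,"dy": 0,"dz": 0.001,"ax": 0,"ay": 0,"az": 0},{"dx": 0.0004,"dy": 0,"dz": 0.001,"ax": 0,"ay": 0,"az": 0}], "jaw": 1, "squeeze": 70}}

```text
clock: 20.85
tool_pos: [0.5189, -0.0704, 0.0568]
tool_rot: [0.105, 2.793, -0.021]
wrist_force: [-2.8, -1.3, 4.1]
width: -0.0001
grip_force: 2.1
```

```bash
python3 - <<'E'
from h import *
s=manip.get_state();print(s["tool_pos"],s["clock"],s["wrist_force"])
for q in((-.047,-.034,20,.08),(.044,-.034,42,.075),(.044,-.034,42,.050)): print(q,delta(*press(*q)),press(*q)[0])
E
```

```text
[ 0.5189 -0.0704  0.0568] 20.85 [-2.7871 -1.271   4.0649]
(-0.047, -0.034, 20, 0.08) ('d mm', array([-16.6077,  -0.4838, -39.6324]), 'a deg', array([ 0.0256, -0.124 ,  0.331 ])) [ 0.521  -0.0709  0.0997]
(0.044, -0.034, 42, 0.075) ('d mm', array([-93.3101,  -0.9414,  -6.8589]), 'a deg', array([  0.0888, -22.1239,   0.322 ])) [ 0.604  -0.0777  0.095 ]
(0.044, -0.034, 42, 0.05) ('d mm', array([-84.8106,  -0.9026,  16.6519]), 'a deg', array([  0.0888, -22.1239,   0.322 ])) [ 0.604  -0.0777  0.07  ]
```

>>> {"method": "step_arm", "body": {"rows": [{"dx": 0.0003,"dy": 0,"dz": 0.0008,"ax": 0,"ay": 0,"az": 0},{"dx": 0.0005,"dy": 0,"dz": 0.0013,"ax": 0,"ay": 0,"az": 0},{"dx": 0.0005,"dy": 0,"dz": 0.0013,"ax": 0,"ay": 0,"az": 0}], "jaw": 1, "squeeze": 70}}

```text
clock: 21.15
tool_pos: [0.5189, -0.0704, 0.0564]
tool_rot: [0.105, 2.792, -0.021]
wrist_force: [-7.7, -1.1, 15.5]
width: 0.0
grip_force: 7.8
```

>>> {"method": "step_arm", "body": {"rows": [{"dx": -0.006,"dy": 0,"dz": -0.02,"ax": 0,"ay": 0,"az": 0},{"dx": -0.016,"dy": 0,"dz": -0.042,"ax": 0,"ay": -7,"az": 0},{"dx": -0.018,"dy": 0,"dz": -0.042,"ax": 0,"ay": -15,"az": 0},{"dx": -0.022,"dy": 0,"dz": -0.04,"ax": 0,"ay": -22,"az": 0},{"dx": -0.05,"dy": 0,"dz": -0.028,"ax": 0,"ay": -22,"az": 0},{"dx": -0.075,"dy": -0.001,"dz": -0.016,"ax": 0,"ay": -22,"az": 0},{"dx": -0.094,"dy": -0.001,"dz": -0.008,"ax": 0,"ay": -22,"az": 0},{"dx": -0.094,"dy": -0.001,"dz": -0.008,"ax": 0,"ay": -22,"az": 0},{"dx": -0.094,"dy": -0.001,"dz": -0.008,"ax": 0,"ay": -22,"az": 0}], "jaw": 1, "squeeze": 70}}

```text
clock: 22.05
tool_pos: [0.6044, -0.0776, 0.0945]
tool_rot: [0.09, 2.41, -0.036]
wrist_force: [-0.5, -0.2, 1.2]
width: -0.0001
grip_force: 0.0
```

```bash
python3 - <<'E'
from h import *
s=manip.get_state();print(s["tool_pos"],s["clock"],s["wrist_force"])
for q in((.044,-.034,42,.050),(.044,-.034,42,.044)): print(q,delta(*press(*q)),press(*q)[0])
E
```

```text
[ 0.6044 -0.0776  0.0945] 22.05 [-0.5154 -0.2043  1.1584]
(0.044, -0.034, 42, 0.05) ('d mm', array([16.6296, -0.1041, 18.0428]), 'a deg', array([ 0.1884, -0.1496,  0.2876])) [ 0.604  -0.0777  0.07  ]
(0.044, -0.034, 42, 0.044) ('d mm', array([20.6327, -0.0986, 22.5121]), 'a deg', array([ 0.1884, -0.1496,  0.2876])) [ 0.604  -0.0777  0.064 ]
```

>>> {"method": "step_arm", "body": {"rows": [{"dx": 0.01,"dy": 0,"dz": 0.011,"ax": 0,"ay": 0,"az": 0},{"dx": 0.0166,"dy": 0,"dz": 0.018,"ax": 0,"ay": 0,"az": 0},{"dx": 0.0193,"dy": 0,"dz": 0.021,"ax": 0,"ay": 0,"az": 0},{"dx": 0.0206,"dy": 0,"dz": 0.0225,"ax": 0,"ay": 0,"az": 0},{"dx": 0.0206,"dy": 0,"dz": 0.0225,"ax": 0,"ay": 0,"az": 0}], "jaw": 1, "squeeze": 70}}

```text
clock: 22.55
tool_pos: [0.6037, -0.0782, 0.0644]
tool_rot: [0.091, 2.409, -0.037]
wrist_force: [0.1, 0.4, 0.8]
width: 0.0
grip_force: 0.0
```

>>> {"method": "step_arm", "body": {"rows": [{"dx": 0.0007,"dy": 0,"dz": 0.0007,"ax": 0,"ay": 0,"az": 0},{"dx": 0.0013,"dy": 0,"dz": 0.0015,"ax": 0,"ay": 0,"az": 0},{"dx": 0.002,"dy": 0,"dz": 0.0022,"ax": 0,"ay": 0,"az": 0},{"dx": 0.002,"dy": 0,"dz": 0.0022,"ax": 0,"ay": 0,"az": 0}], "jaw": 1, "squeeze": 70}}

```text
clock: 22.95
tool_pos: [0.6043, -0.0784, 0.0617]
tool_rot: [0.092, 2.408, -0.037]
wrist_force: [0.3, -0.1, -0.7]
width: 0.0
grip_force: 0.0
```

>>> {"method": "step_arm", "body": {"rows": [{"dx": 0.0007,"dy": 0,"dz": 0.0007,"ax": 0,"ay": 0,"az": 0},{"dx": 0.0013,"dy": 0,"dz": 0.0015,"ax": 0,"ay": 0,"az": 0},{"dx": 0.002,"dy": 0,"dz": 0.0022,"ax": 0,"ay": 0,"az": 0},{"dx": 0.002,"dy": 0,"dz": 0.0022,"ax": 0,"ay": 0,"az": 0}], "jaw": 1, "squeeze": 70}}

```text
clock: 23.35
tool_pos: [0.6043, -0.0784, 0.0585]
tool_rot: [0.092, 2.409, -0.037]
wrist_force: [-0.1, 0.3, 0.2]
width: -0.0
grip_force: 0.0
```

>>> {"method": "step_arm", "body": {"rows": [{"dx": 0.0007,"dy": 0,"dz": 0.0007,"ax": 0,"ay": 0,"az": 0},{"dx": 0.0013,"dy": 0,"dz": 0.0015,"ax": 0,"ay": 0,"az": 0},{"dx": 0.0013,"dy": 0,"dz": 0.0015,"ax": 0,"ay": 0,"az": 0}], "jaw": 1, "squeeze": 70}}

```text
clock: 23.65
tool_pos: [0.6045, -0.0785, 0.0569]
tool_rot: [0.092, 2.408, -0.037]
wrist_force: [-1.3, -0.4, 2.7]
width: 0.0003
grip_force: 1.6
```

>>> {"method": "step_arm", "body": {"rows": [{"dx": 0.0007,"dy": 0,"dz": 0.0007,"ax": 0,"ay": 0,"az": 0},{"dx": 0.0013,"dy": 0,"dz": 0.0015,"ax": 0,"ay": 0,"az": 0},{"dx": 0.0013,"dy": 0,"dz": 0.0015,"ax": 0,"ay": 0,"az": 0}], "jaw": 1, "squeeze": 70}}

```text
clock: 23.95
tool_pos: [0.6046, -0.0786, 0.0559]
tool_rot: [0.092, 2.406, -0.037]
wrist_force: [-7.5, -0.2, 11.9]
width: -0.0002
grip_force: 6.2
```

>>> {"method": "step_arm", "body": {"rows": [{"dx": 0.0004,"dy": 0,"dz": 0.0004,"ax": 0,"ay": 0,"az": 0},{"dx": 0.0007,"dy": 0,"dz": 0.0007,"ax": 0,"ay": 0,"az": 0},{"dx": 0.0007,"dy": 0,"dz": 0.0007,"ax": 0,"ay": 0,"az": 0}], "jaw": 1, "squeeze": 70}}

```text
clock: 24.25
tool_pos: [0.6047, -0.0786, 0.0558]
tool_rot: [0.091, 2.404, -0.037]
wrist_force: [-12.0, 0.7, 18.3]
width: 0.0
grip_force: 9.5
```

>>> {"method": "step_arm", "body": {"rows": [{"dx": -0.007,"dy": 0,"dz": -0.0075,"ax": 0,"ay": 0,"az": 0},{"dx": -0.02,"dy": 0,"dz": -0.022,"ax": 0,"ay": 0,"az": 0},{"dx": -0.02,"dy": 0.034,"dz": -0.022,"ax": 0,"ay": 0,"az": 0},{"dx": -0.02,"dy": 0.068,"dz": -0.022,"ax": 0,"ay": 0,"az": 0},{"dx": -0.01,"dy": 0.068,"dz": -0.011,"ax": 0,"ay": 0,"az": 0},{"dx": -0.005,"dy": 0.068,"dz": -0.0055,"ax": 0,"ay": 0,"az": 0},{"dx": -0.003,"dy": 0.068,"dz": -0.0033,"ax": 0,"ay": 0,"az": 0},{"dx": -0.002,"dy": 0.068,"dz": -0.0022,"ax": 0,"ay": 0,"az": 0},{"dx": -0.002,"dy": 0.068,"dz": -0.0022,"ax": 0,"ay": 0,"az": 0}], "jaw": 1, "squeeze": 70}}

```text
clock: 25.15
tool_pos: [0.6093, -0.0113, 0.0564]
tool_rot: [0.093, 2.409, -0.037]
wrist_force: [0.8, -0.4, -0.0]
width: 0.0002
grip_force: 0.0
```

>>> {"method": "step_arm", "body": {"rows": [{"dx": 0.0007,"dy": 0,"dz": 0.0007,"ax": 0,"ay": 0,"az": 0},{"dx": 0.0013,"dy": 0,"dz": 0.0015,"ax": 0,"ay": 0,"az": 0},{"dx": 0.0013,"dy": 0,"dz": 0.0015,"ax": 0,"ay": 0,"az": 0}], "jaw": 1, "squeeze": 70}}

```text
clock: 25.45
tool_pos: [0.6097, -0.0115, 0.0558]
tool_rot: [0.093, 2.406, -0.038]
wrist_force: [-7.1, -0.8, 10.5]
width: 0.0001
grip_force: 4.9
```

Push a little more here, then lift back to a clear pose and check.

>>> {"method": "step_arm", "body": {"rows": [{"dx": 0.0005,"dy": 0,"dz": 0.0006,"ax": 0,"ay": 0,"az": 0},{"dx": 0.001,"dy": 0,"dz": 0.0011,"ax": 0,"ay": 0,"az": 0},{"dx": 0.001,"dy": 0,"dz": 0.0011,"ax": 0,"ay": 0,"az": 0}], "jaw": 1, "squeeze": 70}}

```text
clock: 25.75
tool_pos: [0.6098, -0.0115, 0.0556]
tool_rot: [0.093, 2.404, -0.038]
wrist_force: [-14.1, 0.9, 20.8]
width: -0.0003
grip_force: 10.4
```

>>> {"method": "step_arm", "body": {"rows": [{"dx": -0.007,"dy": 0,"dz": -0.0075,"ax": 0,"ay": 0,"az": 0},{"dx": -0.018,"dy": 0,"dz": -0.025,"ax": 0,"ay": 0,"az": 0},{"dx": -0.02,"dy": -0.01,"dz": -0.07,"ax": 0,"ay": 0,"az": 0},{"dx": -0.02,"dy": -0.02,"dz": -0.115,"ax": 0,"ay": 0,"az": 0},{"dx": -0.02,"dy": -0.034,"dz": -0.15,"ax": 0,"ay": 0,"az": 0},{"dx": -0.02,"dy": -0.034,"dz": -0.19,"ax": 0,"ay": 6,"az": 0},{"dx": -0.02,"dy": -0.034,"dz": -0.2,"ax": 0,"ay": 12,"az": 0},{"dx": -0.02,"dy": -0.034,"dz": -0.2,"ax": 0,"ay": 12,"az": 0}], "jaw": 1, "squeeze": 70}}

```text
clock: 26.55
tool_pos: [0.4898, -0.036, 0.2195]
tool_rot: [0.101, 2.614, -0.029]
wrist_force: [1.4, 0.3, 0.3]
width: 0.0002
grip_force: 0.0
```

```bash
python3 - <<'E'
from h import *
s=manip.get_state();print(s["tool_pos"],s["clock"],s["wrist_force"])
im,c=shot("w10"); g=cv2.cvtColor(im,cv2.COLOR_BGR2GRAY).astype(int)
a=np.radians(SY);h=np.array([np.cos(a),np.sin(a)]);y=np.array([-h[1],h[0]])
# grey profiles along stand lines at z=38 mm: across each rim
def prof(n,pts):
    q=proj("wrist",[st(X/1e3,Y/1e3,.039) for X,Y in pts],c); v=cv2.remap(g.astype(np.float32),q[:,0].astype(np.float32)[None],q[:,1].astype(np.float32)[None],cv2.INTER_LINEAR)[0]; print(n,v.astype(int).tolist())
for Y in(-30,30): prof(f"near x -68..-54 y{Y}",[(x,Y) for x in range(-68,-53)])
for Y in(-30,0,30): prof(f"far x 54..68 y{Y}",[(x,Y) for x in range(54,69)])
for X in(-45,0,40): prof(f"-y -54..-40 x{X}",[(X,Y) for Y in range(-54,-39)]); prof(f"+y 40..54 x{X}",[(X,Y) for Y in range(40,55)])
t=eyes.camera("scene");cv2.imwrite("scene1.png",t)
E
```

```text
[ 0.4898 -0.036   0.2195] 26.55 [1.4306 0.2965 0.3058]
scale 1.5625
near x -68..-54 y-30 [119, 119, 118, 120, 121, 132, 157, 212, 242, 250, 251, 251, 251, 251, 251]
near x -68..-54 y30 [127, 128, 128, 129, 129, 136, 149, 172, 198, 207, 209, 208, 208, 208, 207]
far x 54..68 y-30 [182, 181, 182, 184, 155, 129, 110, 100, 97, 99, 104, 117, 128, 134, 134]
far x 54..68 y0 [186, 186, 188, 187, 157, 132, 116, 110, 110, 109, 116, 148, 170, 180, 185]
far x 54..68 y30 [207, 208, 210, 204, 170, 141, 117, 108, 104, 103, 111, 139, 160, 177, 182]
-y -54..-40 x-45 [186, 187, 188, 188, 171, 127, 123, 163, 199, 207, 227, 251, 251, 251, 252]
+y 40..54 x-45 [253, 253, 253, 253, 253, 242, 230, 231, 231, 229, 230, 231, 231, 229, 232]
-y -54..-40 x0 [199, 201, 200, 201, 177, 138, 125, 151, 187, 225, 245, 252, 253, 253, 253]
+y 40..54 x0 [253, 253, 253, 254, 252, 237, 229, 229, 229, 231, 231, 229, 230, 231, 232]
-y -54..-40 x40 [199, 199, 200, 200, 184, 121, 115, 160, 212, 219, 226, 247, 251, 251, 250]
+y 40..54 x40 [225, 216, 220, 244, 247, 212, 166, 133, 119, 117, 116, 116, 117, 116, 112]
```

The plate is square between the rims: edges at x ≈ -61 and +58, y ≈ -46 and +45. I'll re-press the near corners once to be sure they are flush.

```bash
python3 - <<'E'
from h import *
for q in((-.047,.034,20,.055),(-.047,.034,20,.040)): print(delta(*press(*q)))
E
```

```text
('d mm', array([ 43.7825,  35.6218, 140.9012]), 'a deg', array([ 0.0127, 10.2436,  0.2277]))
('d mm', array([ 51.3376,  35.6441, 153.8595]), 'a deg', array([ 0.0127, 10.2436,  0.2277]))
```

>>> {"method": "step_arm", "body": {"rows": [{"dx": 0.01,"dy": 0.03,"dz": 0.035,"ax": 0,"ay": 5,"az": 0},{"dx": 0.02,"dy": 0.036,"dz": 0.08,"ax": 0,"ay": 10.2,"az": 0},{"dx": 0.035,"dy": 0.036,"dz": 0.12,"ax": 0,"ay": 10.2,"az": 0},{"dx": 0.044,"dy": 0.036,"dz": 0.141,"ax": 0,"ay": 10.2,"az": 0},{"dx": 0.049,"dy": 0.036,"dz": 0.15,"ax": 0,"ay": 10.2,"az": 0},{"dx": 0.0513,"dy": 0.036,"dz": 0.1538,"ax": 0,"ay": 10.2,"az": 0},{"dx": 0.0513,"dy": 0.036,"dz": 0.1538,"ax": 0,"ay": 10.2,"az": 0},{"dx": 0.0513,"dy": 0.036,"dz": 0.1538,"ax": 0,"ay": 10.2,"az": 0}], "jaw": 1, "squeeze": 70}}

```text
clock: 27.45
tool_pos: [0.5207, -0.0022, 0.0561]
tool_rot: [0.107, 2.798, -0.021]
wrist_force: [-11.5, 0.4, 21.2]
width: -0.0006
grip_force: 10.3
```

>>> {"method": "step_arm", "body": {"rows": [{"dx": 0.0004,"dy": 0,"dz": 0.001,"ax": 0,"ay": 0,"az": 0},{"dx": 0.0007,"dy": 0,"dz": 0.0019,"ax": 0,"ay": 0,"az": 0},{"dx": 0.0007,"dy": 0,"dz": 0.0019,"ax": 0,"ay": 0,"az": 0}], "jaw": 1, "squeeze": 70}}

```text
clock: 27.75
tool_pos: [0.5207, -0.0022, 0.0557]
tool_rot: [0.107, 2.796, -0.021]
wrist_force: [-21.5, 1.7, 40.1]
width: 0.0001
grip_force: 20.1
```

>>> {"method": "step_arm", "body": {"rows": [{"dx": -0.004,"dy": 0,"dz": -0.01,"ax": 0,"ay": 0,"az": 0},{"dx": -0.01,"dy": 0,"dz": -0.03,"ax": 0,"ay": 0,"az": 0},{"dx": -0.01,"dy": -0.034,"dz": -0.03,"ax": 0,"ay": 0,"az": 0},{"dx": -0.01,"dy": -0.068,"dz": -0.03,"ax": 0,"ay": 0,"az": 0},{"dx": -0.005,"dy": -0.068,"dz": -0.015,"ax": 0,"ay": 0,"az": 0},{"dx": -0.002,"dy": -0.068,"dz": -0.006,"ax": 0,"ay": 0,"az": 0},{"dx": -0.001,"dy": -0.068,"dz": -0.003,"ax": 0,"ay": 0,"az": 0},{"dx": -0.0008,"dy": -0.068,"dz": -0.002,"ax": 0,"ay": 0,"az": 0},{"dx": -0.0008,"dy": -0.068,"dz": -0.002,"ax": 0,"ay": 0,"az": 0}], "jaw": 1, "squeeze": 70}}

```text
clock: 28.65
tool_pos: [0.5162, -0.07, 0.0562]
tool_rot: [0.107, 2.798, -0.024]
wrist_force: [-9.9, -2.3, 13.3]
width: -0.0003
grip_force: 6.4
```

>>> {"method": "step_arm", "body": {"rows": [{"dx": 0.0003,"dy": 0,"dz": 0.0008,"ax": 0,"ay": 0,"az": 0},{"dx": 0.0003,"dy": 0,"dz": 0.0008,"ax": 0,"ay": 0,"az": 0}], "jaw": 1, "squeeze": 70}}

```text
clock: 28.85
tool_pos: [0.5163, -0.07, 0.0561]
tool_rot: [0.106, 2.798, -0.024]
wrist_force: [-12.2, -2.4, 20.8]
width: 0.0002
grip_force: 10.3
```

>>> {"method": "step_arm", "body": {"rows": [{"dx": -0.004,"dy": 0,"dz": -0.01,"ax": 0,"ay": 0,"az": 0},{"dx": -0.01,"dy": 0,"dz": -0.04,"ax": 0,"ay": 0,"az": 0},{"dx": -0.01,"dy": 0.01,"dz": -0.085,"ax": 0,"ay": 0,"az": 0},{"dx": -0.01,"dy": 0.03,"dz": -0.125,"ax": 0,"ay": 0,"az": 0},{"dx": 0.01,"dy": 0.034,"dz": -0.16,"ax": 0,"ay": -5,"az": 0},{"dx": 0.02,"dy": 0.034,"dz": -0.18,"ax": 0,"ay": -5,"az": 0},{"dx": 0.02,"dy": 0.034,"dz": -0.18,"ax": 0,"ay": -5,"az": 0},{"dx": 0.02,"dy": 0.034,"dz": -0.18,"ax": 0,"ay": -5,"az": 0}], "jaw": 1, "squeeze": 70}}

```text
clock: 29.65
tool_pos: [0.4419, -0.0291, 0.2187]
tool_rot: [0.102, 2.707, -0.024]
wrist_force: [1.0, 0.5, -0.2]
width: 0.0002
grip_force: 0.0
```

```bash
python3 - <<'E'
from h import *
s=manip.get_state();print(s["tool_pos"],s["clock"],s["wrist_force"])
im,c=shot("w11"); g=cv2.cvtColor(im,cv2.COLOR_BGR2GRAY).astype(np.float32);hsv=cv2.cvtColor(im,cv2.COLOR_BGR2HSV)
def prof(n,pts,z=.038):
    q=proj("wrist",[st(X/1e3,Y/1e3,z) for X,Y in pts],c).astype(np.float32); v=cv2.remap(g,q[:,0][None],q[:,1][None],cv2.INTER_LINEAR)[0]; print(n,v.astype(int).tolist())
for Y in(-30,30): prof(f"near -68..-54 y{Y}",[(x,Y) for x in range(-68,-53)])
for Y in(-30,0,30): prof(f"far 54..68 y{Y}",[(x,Y) for x in range(54,69)])
for X in(-45,0,40): prof(f"-y -54..-40 x{X}",[(X,Y) for Y in range(-54,-39)])
V=hsv[...,2]
print("dark chips",[(b[:,0].mean(0).round().tolist(),cv2.contourArea(b)) for b in blobs((V<110)&(np.arange(384)[:,None]<230)&(hsv[...,1]<90),30)])
b=cv2.imread("scene0.png").astype(int);e=eyes.camera("scene").astype(int); d=np.abs(e-b).max(2)>60
print("scene changed",[cv2.boundingRect(k) for k in blobs(d,60)])
E
```

```text
[ 0.4419 -0.0291  0.2187] 29.65 [ 0.9686  0.534  -0.1613]
scale 1.5625
near -68..-54 y-30 [183, 195, 195, 196, 196, 191, 188, 199, 233, 247, 252, 252, 252, 251, 251]
near -68..-54 y30 [182, 192, 191, 192, 192, 183, 179, 195, 239, 250, 252, 252, 252, 252, 252]
far 54..68 y-30 [172, 173, 174, 174, 174, 147, 111, 95, 84, 76, 69, 61, 54, 54, 56]
far 54..68 y0 [64, 64, 64, 62, 60, 59, 59, 58, 57, 58, 58, 57, 57, 57, 57]
far 54..68 y30 [200, 199, 197, 193, 183, 139, 100, 80, 63, 56, 51, 47, 45, 45, 46]
-y -54..-40 x-45 [189, 191, 194, 193, 160, 121, 129, 192, 219, 227, 248, 251, 252, 252, 252]
-y -54..-40 x0 [190, 190, 192, 188, 168, 111, 115, 138, 180, 225, 242, 250, 252, 252, 251]
-y -54..-40 x40 [187, 189, 189, 181, 148, 108, 109, 145, 197, 200, 227, 249, 249, 248, 249]
dark chips [([256.0, 228.0], 42.0), ([330.0, 195.0], 99.0), ([302.0, 188.0], 76.0), ([333.0, 181.0], 102.5), ([345.0, 206.0], 927.5), ([294.0, 146.0], 2073.5), ([510.0, 136.0], 52.0), ([134.0, 48.0], 750.0), ([416.0, 24.0], 2105.0)]
scene changed [(247, 220, 15, 11), (226, 188, 9, 11), (238, 186, 9, 16), (324, 123, 64, 28), (165, 104, 50, 23), (452, 94, 29, 21), (259, 89, 24, 22), (242, 67, 15, 15), (388, 50, 20, 54), (281, 0, 83, 120)]
```

```bash
python3 -c "
from rig import manip
print(manip.close_job())"
```

```text
the job is handed in; nothing more can be done
None
```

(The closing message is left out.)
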